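# Feed a housing into the laser marker on the lever-indexed dial

## Robot

A 6-joint arm with a two-finger parallel gripper is mounted at the origin on the work surface. World frame = base frame: x ahead of the robot, y to its left, z up, the work surface at z = 0. Lengths are in m, angles in rad, forces in N, time in s.
With the tool pointing down it reaches from about 0.375 to 0.9 m from the base axis. Payload 3.1 kg.
Tool frame: the origin (TCP) lies at the very end of the fingers, on their centre line; the grasp point (between the pads) lies 19 mm behind it; z points along the fingers, x is the direction in which the jaws open and shut, and the axes are right-handed (so a half turn about z gives the same grasp; the last joint's range is limited). The gripper opens to 87 mm and grips with 3 to 60 N. Pads are 19 mm wide; open, the fingers measure 117 mm over their backs; the gripper's body (75 mm by 190 mm) begins 51 mm behind the grasp point.
Start: joints at [-1.401, 0.527, 1.433, -0, 1.181, -0.178], TCP at [0.214, -0.587, 0.223] pointing down, gripper open.
Joint ranges: [-3.08, 3.08], [-0.75, 2.2], [0.22, 2.44], [-1.43, 4.57], [0, 2.65], [-2.85, 2.85]. Speed limits (rad/s): [2.79, 2.79, 3.14, 3.14, 3.14, 3.14].

## Interface

Orientations are given as a unit quaternion [x, y, z, w].
In Python, from rig import robot gives the robot as it stands. The module is installed in compiled form; this text tells all that it offers.
- The arm moves only by the shell command python3 -m creep 'ROWS' [OPENING] [FORCE]. ROWS is a JSON object of lists of equal length, an entry for each row: "dp": the shift along the tool's x, y, z in cm, a list of three; "turn": the turn, a rotation vector about the tool's x, y, z in degrees, a list of three. In form: {"dp": [[x, y, z], ...], "turn": [[wx, wy, wz], ...]}. A call has 1 to 20 rows; each row shifts and turns the commanded pose from where the row before left it, along the tool's axes as they then stand; what a row does not reach is not made up. A row lasts 1/10 s, in which the tool goes at most 50 mm and 8.59 degrees, less where a joint would pass 70% of its speed; a pose out of reach is approached as far as the arm can. A call is refused whole if a number of a shift passes 5 or a number of a turn 8.59, either way. A call with a gripper value outside its range is refused whole. OPENING is the gripper command: -1 is fully open, 1 is shut, values between are in proportion, set as the call begins (- or left out, the last holds). The fingers move at their own pace and stop on an object; FORCE is the grip in N (left out, the last holds). Time passes only in rows, so rows that do not move let the fingers close. It gives the time, the measured TCP pose, the force and the opening at its end, in the units of the state.
- robot.get_obs(): the state, without advancing time (a new reading comes with each control period).
- robot.camera(name): name is "scene" or "top"; returns the picture (400x640x3 uint8, red, green, blue); there is no depth.
- robot.calibration(name): a dict with "fx", "fy", "cx", "cy" (pixels), "rvec" (rotation vector, rad) and "tvec" (3), from world to camera coordinates, as OpenCV has them. Camera axes: x right, y down, z forward; pixel columns grow to the right and rows downward; lengths in m; the calibration is good to about 2 mm. A picture is of the moment at which its call begins. calibration takes no time and is no camera call.
- robot.hand_in(): hands the job in, once; it reports no verdict.
Trained networks look in the newest picture that a camera, given by its name, has taken for a name from the list of things; names that differ only in an ending like _2 or _b are one class to them, and where a whole thing is asked for, a point or a joint stands for the part that bears it (a point fixed in the world has none). Each returns a list of dicts, best first, with "confidence" (0 to 1); they miss things now and then, are a little off and sometimes report something else, mostly with a low value. They report only what shows in the picture. A call takes as long as a camera call.
- robot.masks_of(name, camera): "pixels" (400x640 bool, what is visible of it).
- robot.tip_of(name, camera): "point" ([x, y, z] in m, in the coordinates of the camera as it stood for that picture, good to about 4 mm: a listed point, or the origin of a listed thing).
The state is a dict: "time": time; "q": joint angles; "joint_velocities": joint speeds; "joint_torque": joint torques, N m; "position": TCP position; "tool_rot": TCP orientation; "ft_force": force on the tool from outside, world axes, zero at the start; "moment": the same for the moment, N m; "grip_width": finger opening in m.
Only numpy, scipy, OpenCV 4.12 (cv2) and the standard library are available. Lean on these libraries where they do the work, as an engineer would, in place of code of your own. Each camera call takes 0.05 s, during which the arm holds its last target.

## Task

Take the blue housing out of the green rack and stand it in the loading nest of the dial (the nest nearest the robot), down on the nest's floor with its marked face outward, away from the dial's centre. Then, with the red lever, index the dial exactly five full strokes, stop to stop, so that the housing goes in through the orange flap and comes to rest before the laser, with the flap shut behind it and the lever let back to rest. Do not let the housing fall over, and leave the other housings and the things on the bench where they are.

Things in the scene. Friction and masses are not known exactly. Their poses are not given: they have to be found in the camera images.
- blue: the housing to mark: blue shell, grey back cover, standing on its flat end in the rack. 30 mm thick (x), 65 wide (y), 100 tall (z): straight sides to 67.5 mm, then a half-round top of radius 32.5. About 0.2 kg. Origin: centre of its underside. +x points out of the marked face (blue, round hole, four screws); the grey cover, 7 mm thick, is at -x. It stands by itself on any flat spot
- blue_face (a point): middle of the blue housing's marked face: 15 mm to its +x, 50 mm above its underside
- rack: fixed green rack, 134 (x) x 92 (y) mm, floor 8 mm thick; origin: centre of its underside. Slots at x = -37, 0, +37 mm hold three housings in changing order, thickness along x, width along y. Dividers 3 mm thick, 44 mm wide (y), 45 mm above the floor, at both sides of each slot: only 7 mm between neighbours. The housings' narrow sides (+-y) are free but for lips 5 mm high at y = +-37 mm
- mat: fixed teal work mat, 170 x 130 x 3 mm, free to put things down on; origin: centre of its underside
- indexer: fixed indexing dial with laser hood; origin on the table, on the upright axis of dial and lever. Base 370 x 370 mm; aluminium dial 360 across, top at 74 mm. At the start its nests lie on a 130 mm radius at 200 (loading nest, nearest the robot), 80 (under the hood) and 320 degrees counter-clockwise from x. White hood with amber roof, 250 mm high, from 143 to 46 degrees; laser source outside it
- nest_floor (a point): the loading nest: centre of its floor (78 mm above the table), where the housing's origin belongs; turns with the dial. x radially outward, y along the rim (the housing's width), z up. At +-y white cheeks, 69 mm apart inside, 30 mm deep (x), 78 mm tall, their mouths flaring 30 degrees up to 90 mm above the floor (84 mm apart). In x it is open but for lips 6 mm high, 34 mm apart
- dial (a joint): turn of the dial in rad, 0 at the start, growing clockwise from above. One full lever stroke advances it 0.419 (24 degrees); five, 2.094 (120 degrees), bring the loading nest to the laser. A pawl keeps it from turning back and friction holds it where the lever leaves it
- lever (a joint): swing of the red hand lever in rad: 0 at its rest stop, 0.489 at its forward stop, clockwise from above (the grip moves towards the robot). A spring (2 to 4 N at the grip) brings it back when let go. The first 0.07 of a stroke is idle, then a pawl takes the dial along, 5 to 8 N at the grip; a short stroke leaves the dial short
- lever_grip (a point): middle of the lever's upright red hand grip, 26 mm across, from 60 to 152 mm above the table, on a 235 mm radius about the dial's axis; this point is 106 mm up
- flap (a joint): swing in rad of the orange guard flap in the way into the hood, 112 mm wide, 140 tall, hinged upright at its outer edge 190 mm from the dial's axis: 0 shut, growing as a passing housing pushes it inward. It cannot swing outward; a light spring shuts it behind the housing
- black_a: bystander: black housing standing in the rack, same size as the blue one
- black_b: bystander: black housing standing in the rack, same size as the blue one
- tape: bystander: red tape core, 72 mm across, 18 mm high
- dish: bystander: white dish of screws, 110 mm across, 28 mm high; origin under its middle
- driver: bystander: blue screwdriver, 170 mm long, lying flat
- flat0: bystander: black housing lying flat, 100 x 65 x 30 mm; origin under the middle
- flat1: bystander: black housing lying flat, 100 x 65 x 30 mm; origin under the middle

How it is judged:
By the outcome, as a careful person would: the job done as asked, in the order asked, and still so for the second after the job is handed in, with the robot touching nothing.
It also fails if it takes over 70 s, if anything falls off the work surface, if the arm or the gripper's body presses on something with over 40 N, if the wrist force passes 120 N, or if a joint passes its speed limit or range.

## Working session

There is one attempt and no reset: what is moved stays moved. The work goes in short steps, Python scripts to look and compute and a shell command to move; the robot and the scene stay as the last step left them, time stands still between calls to the robot, and variables do not carry over. Pictures are saved under pics/ and viewed, and the job is handed in when it is done.

```bash
mkdir -p pics; ls; cat > h.py <<'E'
from rig import robot
import numpy as np, cv2
from scipy.spatial.transform import Rotation as R
def T(cam):
    c=robot.calibration(cam); M=R.from_rotvec(np.ravel(c['rvec'])).as_matrix(); return c,M,np.ravel(c['tvec'])
def toworld(p,cam):
    c,M,t=T(cam); return M.T@(np.array(p)-t)
def pix(P,cam):
    c,M,t=T(cam); p=M@np.array(P)+t; return np.array([c['fx']*p[0]/p[2]+c['cx'],c['fy']*p[1]/p[2]+c['cy']])
def ray(uv,z,cam):
    c,M,t=T(cam); d=M.T@np.array([(uv[0]-c['cx'])/c['fx'],(uv[1]-c['cy'])/c['fy'],1]); o=-M.T@t
    return o+d*(z-o[2])/d[2]
def save(name,im): cv2.imwrite('pics/'+name,im[:,:,::-1])
E
python3 - <<'E'
from h import *
for c in ['scene','top']:
    save(c+'0.png',robot.camera(c)); print(c,-T(c)[1].T@T(c)[2])
o=robot.get_obs(); print({k:np.round(v,3) for k,v in o.items()})
for n in ['blue','blue_face','rack','indexer','nest_floor','lever_grip','black_a','mat']:
    for c in ['scene','top']:
        for d in robot.tip_of(n,c)[:3]: print(n,c,round(d['confidence'],2),np.round(toworld(d['point'],c),4))
print(robot.get_obs()['time'])
E
```

```text
pics
scene [1.4148649  0.06625032 1.10393213]
top [ 0.39188459 -0.05823852  1.03997205]
{'time': np.float64(0.1), 'q': array([-1.401,  0.528,  1.434, -0.   ,  1.181, -0.179]), 'joint_velocities': array([ 0.001, -0.004, -0.003, -0.   , -0.   ,  0.001]), 'joint_torque': array([ -0.   , -44.098, -17.715,   0.063,   0.053,  -0.   ]), 'position': array([ 0.214, -0.587,  0.222]), 'tool_rot': array([ 0.819, -0.574, -0.001, -0.001]), 'ft_force': array([0.789, 0.3  , 0.699]), 'moment': array([-0.003, -0.035,  0.046]), 'grip_width': np.float64(0.087)}
blue scene 0.67 [ 0.5095 -0.404   0.0056]
blue top 0.98 [ 0.5141 -0.4034  0.0125]
blue top 0.27 [ 4.509e-01 -1.830e-01  4.000e-04]
blue_face scene 0.77 [ 0.5297 -0.4109  0.0578]
blue_face scene 0.65 [ 0.2995 -0.3098 -0.0007]
blue_face top 0.94 [ 0.5272 -0.4092  0.0592]
rack scene 0.64 [ 0.519  -0.4093  0.0013]
rack top 0.8 [ 0.5107 -0.4059  0.0042]
rack top 0.28 [ 0.5267 -0.4066  0.0598]
indexer scene 0.69 [ 0.5751  0.1387 -0.0031]
indexer top 0.82 [ 0.5776  0.1422 -0.0032]
nest_floor scene 0.87 [0.4604 0.0856 0.0767]
nest_floor top 0.82 [0.4599 0.0875 0.0793]
lever_grip scene 0.92 [ 0.6815 -0.0675  0.1058]
lever_grip scene 0.15 [ 0.5124 -0.4078  0.0046]
lever_grip top 0.64 [ 0.6803 -0.0701  0.1084]
black_a scene 0.76 [ 0.551  -0.4141  0.0137]
black_a scene 0.69 [ 0.4769 -0.402   0.0082]
black_a top 0.76 [ 0.4774 -0.3996  0.0096]
black_a top 0.57 [ 0.5522 -0.4084  0.0045]
mat scene 0.92 [ 0.452  -0.1809 -0.0011]
mat top 0.69 [ 0.4494 -0.1821 -0.0005]
0.9
```

View pics/scene0.png

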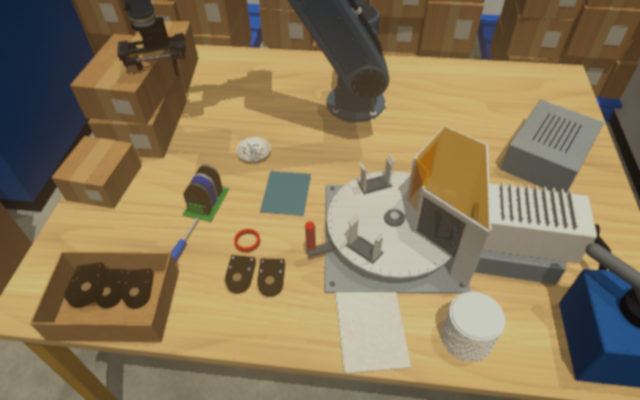

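View pics/top0.png

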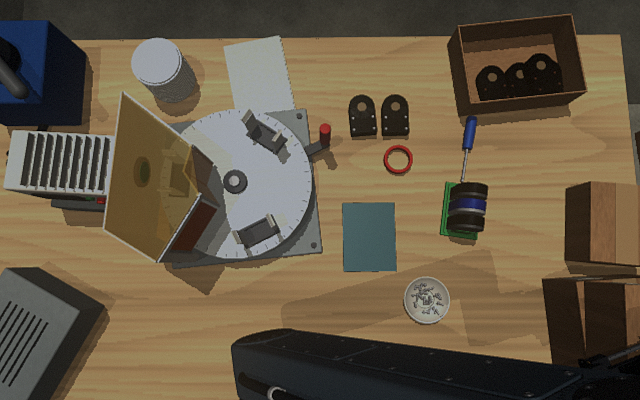

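The scene view shows the rack at about (205,195), mat (287,193), dial (395,225) and lever grip (310,235). In the top view the blue housing is in the middle slot at about (467,205), and the loading nest is at about (258,232). Next I'll zoom in to measure them more accurately.

```bash
python3 - <<'E'
import cv2
im=cv2.imread('pics/top0.png')
cv2.imwrite('pics/z1.png',cv2.resize(im[90:290,90:350],None,fx=3,fy=3,interpolation=cv2.INTER_CUBIC))
cv2.imwrite('pics/z2.png',cv2.resize(im[165:285,330:510],None,fx=4,fy=4,interpolation=cv2.INTER_CUBIC))
im=cv2.imread('pics/scene0.png')
cv2.imwrite('pics/z3.png',cv2.resize(im[120:300,290:500],None,fx=3,fy=3,interpolation=cv2.INTER_CUBIC))
E
```

```text
(no output)
```

View pics/z1.png

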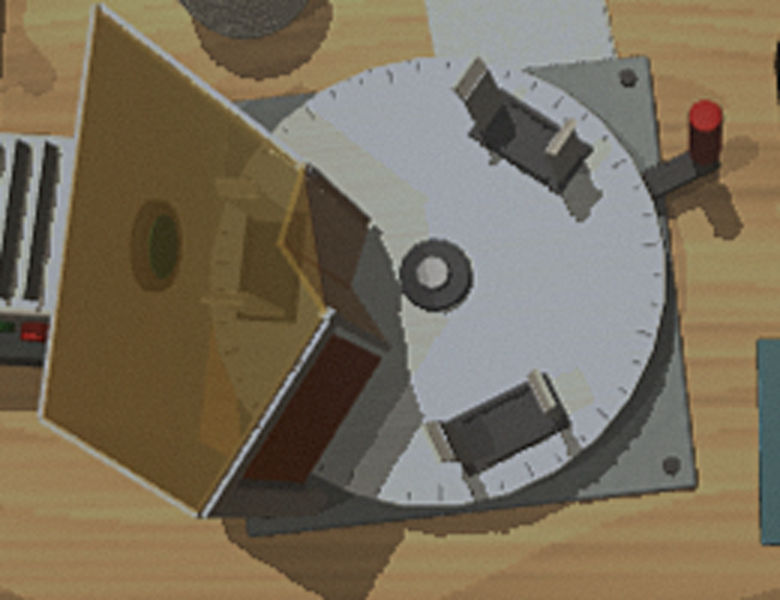

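View pics/z2.png

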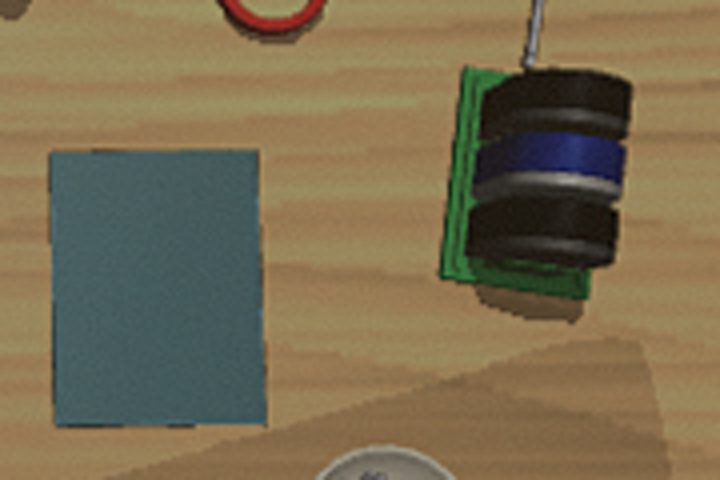

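View pics/z3.png

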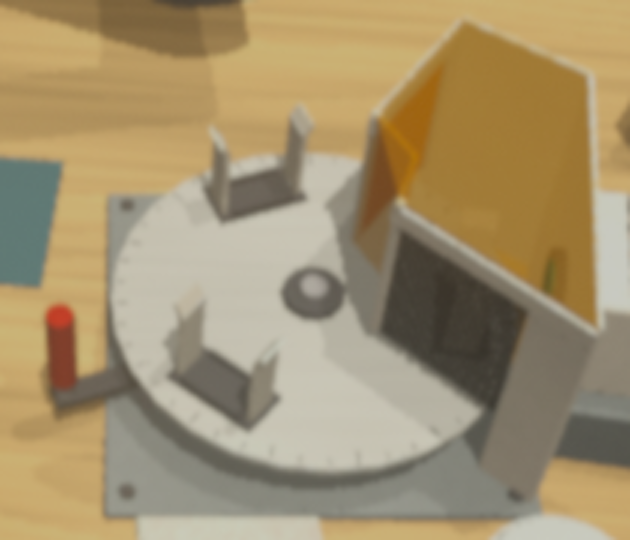

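```bash
cat > fit.py <<'E'
from h import *
from scipy.optimize import least_squares
im=cv2.imread('pics/top0.png')
# rim of dial in both pictures (picked from zooms)
top=[(665,262),(655,330),(632,385),(600,432),(560,468),(500,498),(455,506),(400,503),(430,58),(390,64),(350,78),(520,68),(600,125),(640,180),(658,220)]
top=[(90+(u+.5)/3-.5,90+(v+.5)/3-.5) for u,v in top]
sc=[(112,285),(130,237),(170,196),(220,170),(320,153),(118,330),(145,380),(200,430),(250,455),(320,470),(380,466),(430,450)]
sc=[(290+(u+.5)/3-.5,120+(v+.5)/3-.5) for u,v in sc]
for n,pts in(('top',top),('scene',sc)):
    P=np.array([ray(p,.074,n)[:2] for p in pts])
    f=lambda s:np.hypot(*(P-s[:2]).T)-.18
    r=least_squares(f,[.577,.14],loss='soft_l1',f_scale=.002); print(n,r.x,np.round(r.fun*1e3,1))
z=lambda u,v:(90+(u+.5)/3-.5,90+(v+.5)/3-.5)
a=ray(z(543,391),.168,'top');b=ray(z(438,441),.168,'top');print('cheek tops',a,b,(a+b)/2,np.hypot(*(a-b)[:2]))
s=lambda u,v:(290+(u+.5)/3-.5,120+(v+.5)/3-.5)
a=ray(s(300,119),.168,'scene');b=ray(s(217,138),.168,'scene');print('cheek tops',a,b,(a+b)/2,np.hypot(*(a-b)[:2]))
print('lever top',ray(z(706,115),.152,'top'),ray(s(60,315),.152,'scene'))
print('roof',[np.round(ray(z(*q),.25,'top'),3) for q in ((98,10),(305,165),(280,243),(330,313),(203,515),(42,415))])
z4=lambda u,v:(330+(u+.5)/4-.5,165+(v+.5)/4-.5)
print('mat',[np.round(ray(z4(*q),.003,'top'),3) for q in ((50,151),(258,151),(266,425),(55,425))])
print('rack',[np.round(ray(z4(*q),.008,'top'),3) for q in ((464,68),(442,278),(587,299))])
E
python3 fit.py
```

```text
top [0.57495806 0.14414132] [ 1.8 -1.2 -2.2 -0.9  0.2  0.7 -0.6 -2.9 -1.  -1.6 -2.6  2.2 -1.6 -0.8
  1.6]
scene [0.5754566  0.14499689] [ 3.2  0.8 -2.6 -4.6 -0.4  1.  -1.3 -1.5 -0.5  0.4 -0.3 -1.2]
cheek tops [0.47562616 0.04626478 0.168     ] [0.44116587 0.11906088 0.168     ] [0.45839601 0.08266283 0.168     ] 0.08054057135595266
cheek tops [0.44789576 0.11759378 0.168     ] [0.47981524 0.04506567 0.168     ] [0.4638555  0.08132973 0.168     ] 0.07924127535816841
lever top [ 0.67939491 -0.06944823  0.152     ] [ 0.68093145 -0.06884455  0.152     ]
roof [array([0.723, 0.334, 0.25 ]), array([0.616, 0.193, 0.25 ]), array([0.565, 0.207, 0.25 ]), array([0.519, 0.173, 0.25 ]), array([0.391, 0.249, 0.25 ]), array([0.454, 0.354, 0.25 ])]
mat [array([ 0.535, -0.113,  0.003]), array([ 0.534, -0.243,  0.003]), array([ 0.365, -0.243,  0.003]), array([ 0.365, -0.113,  0.003])]
rack [array([ 0.585, -0.372,  0.008]), array([ 0.453, -0.353,  0.008]), array([ 0.44 , -0.441,  0.008])]
```

```bash
cat >> h.py <<'E'
def go(P,a=None):
    "print tool shift (cm) to world point P with present orientation, and turn about tool z to yaw a; also shift after turn"
    o=robot.get_obs(); M=R.from_quat(o['tool_rot']).as_matrix(); d=np.array(P)-o['position']
    y=np.degrees(np.arctan2(M[1,0],M[0,0])); print('t',o['time'],'pos',np.round(o['position'],4),'yaw',round(y,2),'tilt',np.round(M[:,2],4),'F',np.round(o['ft_force'],1),'w',round(float(o['grip_width']),4))
    print('shift now cm',np.round(M.T@d*100,2))
    if a is not None:
        t=(y-a+180)%360-180; M2=M@R.from_rotvec([0,0,np.radians(t)]).as_matrix()
        print('turn z',round(t,2),'shift after',np.round(M2.T@d*100,2))
E
python3 -m creep '{"dp":[[0,0,0],[0,0,0],[0,0,0],[0,0,0],[-2.22,-2.7,0],[-2.22,-2.7,0],[-2.22,-2.7,0],[-2.22,-2.7,0],[-2.22,-2.7,0],[-2.22,-2.7,0],[-2.22,-2.7,0],[-2.22,-2.7,0],[-2.22,-2.7,0],[-2.22,-2.7,0]],"turn":[[0,0,7.04],[0,0,7.04],[0,0,7.04],[0,0,7.04],[0,0,0],[0,0,0],[0,0,0],[0,0,0],[0,0,0],[0,0,0],[0,0,0],[0,0,0],[0,0,0],[0,0,0]]}' -1
python3 - <<'E'
from h import *
go([.513,-.406,.044],-98.2)
save('top1.png',cv2.resize(robot.camera('top')[150:270,380:560],None,fx=4,fy=4,interpolation=cv2.INTER_CUBIC))
save('scene1.png',cv2.resize(robot.camera('scene')[100:250,130:330],None,fx=3,fy=3,interpolation=cv2.INTER_CUBIC))
E
```

```text
time: 2.3
position: [0.5136, -0.4051, 0.2226]
tool_rot: [-0.655, 0.756, -0.0, -0.0]
ft_force: [-0.2, -0.1, 0.7]
grip_width: 0.0871
t 2.3 pos [ 0.5136 -0.4051  0.2226] yaw -98.17 tilt [ 0.e+00 -1.e-04 -1.e+00] F [-0.2 -0.1  0.7] w 0.0871
shift now cm [ 0.09  0.05 17.86]
turn z 0.03 shift after [ 0.09  0.05 17.86]
```

View pics/top1.png

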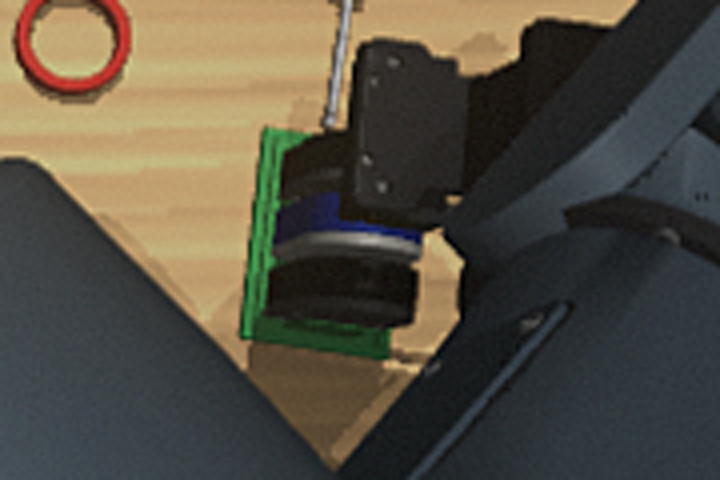

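View pics/scene1.png

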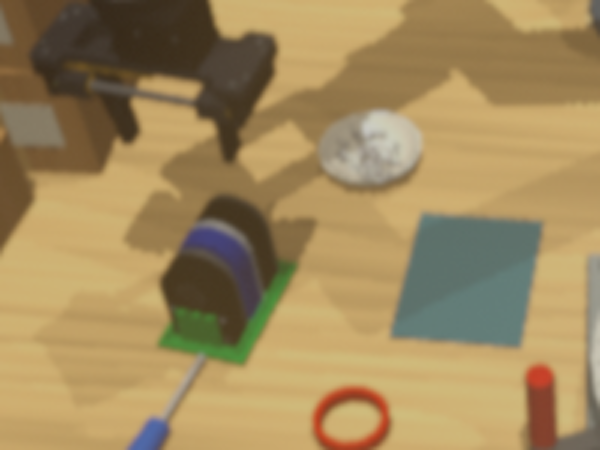

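The gripper is above the blue housing with its jaws along the housing's width, about pixel (345,230) in the top crop. I'll descend now.

```bash
python3 -m creep '{"dp":[[0.09,0,2.2],[0,0,2.2],[0,0,2.2],[0,0,2.2],[0,0,2.2],[0,0,2.2],[0,0,2.2],[0,0,1],[0,0,1],[0,0,0]],"turn":[[0,0,0],[0,0,0],[0,0,0],[0,0,0],[0,0,0],[0,0,0],[0,0,0],[0,0,0],[0,0,0],[0,0,0]]}' -1
python3 - <<'E'
from h import *
save('scene2.png',cv2.resize(robot.camera('scene')[100:250,130:330],None,fx=3,fy=3,interpolation=cv2.INTER_CUBIC))
E
```

```text
time: 3.4
position: [0.5117, -0.4067, 0.0476]
tool_rot: [-0.655, 0.756, 0.001, -0.0]
ft_force: [-0.1, 0.5, 1.1]
grip_width: 0.0872
```

View pics/scene2.png

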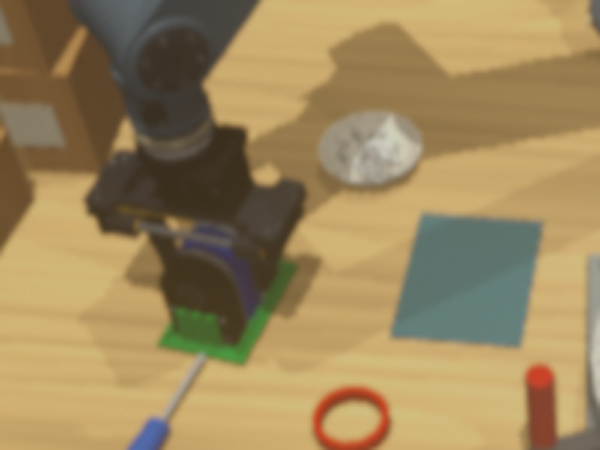

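The fingers now straddle the housings' narrow sides, around (205,260), and the force readings are clean. I'll close the gripper with a moderate force.

```bash
python3 -m creep '{"dp":[[0,0,0],[0,0,0],[0,0,0],[0,0,0],[0,0,0],[0,0,0],[0,0,0],[0,0,0]],"turn":[[0,0,0],[0,0,0],[0,0,0],[0,0,0],[0,0,0],[0,0,0],[0,0,0],[0,0,0]]}' 1 25
python3 -c "
from h import *
go([.5117,-.4067,.0476])"
```

```text
time: 4.25
position: [0.5125, -0.4065, 0.0492]
tool_rot: [-0.655, 0.756, 0.0, 0.0]
ft_force: [0.4, 2.2, 6.1]
grip_width: 0.0647
t 4.25 pos [ 0.5125 -0.4065  0.0492] yaw -98.18 tilt [ 2.e-04  4.e-04 -1.e+00] F [0.4 2.2 6.1] w 0.0647
shift now cm [0.03 0.08 0.16]
```

```bash
python3 -m creep '{"dp":[[0,0,-0.5],[0,0,-1],[0,0,-1],[0,0,-1.5],[0,0,-1.5],[0,0,-1.5],[0,0,-2],[0,0,-2],[0,0,-2],[0,0,-1],[0,0,0]],"turn":[[0,0,0],[0,0,0],[0,0,0],[0,0,0],[0,0,0],[0,0,0],[0,0,0],[0,0,0],[0,0,0],[0,0,0],[0,0,0]]}'
python3 - <<'E'
from h import *
save('scene3.png',cv2.resize(robot.camera('scene')[50:250,100:330],None,fx=3,fy=3,interpolation=cv2.INTER_CUBIC))
go([.45,-.178,.19],0)
for n in ['blue','blue_face']:
    for d in robot.tip_of(n,'scene')[:2]: print(n,round(d['confidence'],2),np.round(toworld(d['point'],'scene'),4))
E
```

```text
time: 5.35
position: [0.5132, -0.4078, 0.1912]
tool_rot: [-0.655, 0.756, -0.002, 0.0]
ft_force: [0.7, -0.6, -1.6]
grip_width: 0.0645
t 5.4 pos [ 0.5125 -0.4071  0.1896] yaw -98.17 tilt [ 0.0012 -0.0014 -1.    ] F [-0.6 -0.2 -2.9] w 0.0646
shift now cm [-21.79   9.45  -0.08]
turn z -98.17 shift after [ -6.25 -22.91  -0.08]
blue 0.6 [ 0.514  -0.4122  0.1477]
blue_face 0.85 [ 0.5287 -0.4142  0.2015]
```

View pics/scene3.png

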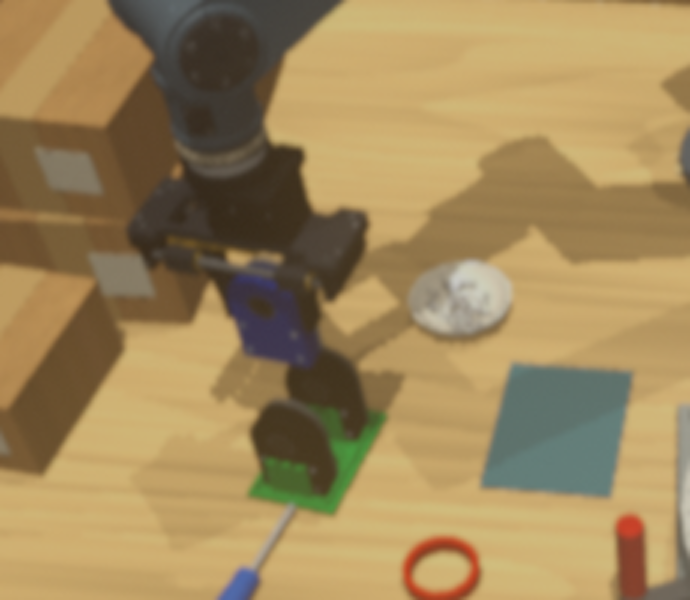

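Blue is held square at crop pixel (270,320) with its marked face to +x. Both black housings are still in the rack. Next I'll carry it over the mat and turn it.

```bash
python3 -m creep '{"dp":[[-1.4,0.6,0],[-2.72,1.18,0],[-2.72,1.18,0],[-3.4,1.48,0],[-3.4,1.48,0],[-3.4,1.48,0],[-2.72,1.18,0],[-2,0.87,0],[0,0,0],[0,0,0],[0,0,0],[0,0,0],[0,0,0],[0,0,0],[0,0,0],[0,0,0],[0,0,0],[0,0,0],[0,0,0],[0,0,0]],"turn":[[0,0,0],[0,0,0],[0,0,0],[0,0,0],[0,0,0],[0,0,0],[0,0,0],[0,0,0],[0,0,-8.18],[0,0,-8.18],[0,0,-8.18],[0,0,-8.18],[0,0,-8.18],[0,0,-8.18],[0,0,-8.18],[0,0,-8.18],[0,0,-8.18],[0,0,-8.18],[0,0,-8.18],[0,0,-8.18]]}'
python3 - <<'E'
from h import *
go([.45,-.178,.045],0)
E
```

```text
time: 7.5
position: [0.4491, -0.1776, 0.1875]
tool_rot: [1.0, 0.003, -0.001, -0.001]
ft_force: [0.6, 0.5, -1.8]
grip_width: 0.0648
t 7.5 pos [ 0.4491 -0.1776  0.1875] yaw 0.32 tilt [-0.002   0.0014 -1.    ] F [ 0.6  0.5 -1.8] w 0.0648
shift now cm [ 0.12  0.06 14.25]
turn z 0.32 shift after [ 0.12  0.06 14.25]
```

```bash
python3 -m creep '{"dp":[[0.1,0,1],[0,0,2],[0,0,2.2],[0,0,2.2],[0,0,2.2],[0,0,2],[0,0,1.5],[0,0,0.6],[0,0,0.2],[0,0,0]],"turn":[[0,0,0.3],[0,0,0],[0,0,0],[0,0,0],[0,0,0],[0,0,0],[0,0,0],[0,0,0],[0,0,0],[0,0,0]]}'
python3 -m creep '{"dp":[[0,0,0.1],[0,0,0.1],[0,0,0.1],[0,0,0]],"turn":[[0,0,0],[0,0,0],[0,0,0],[0,0,0]]}'
```

```text
time: 8.5
position: [0.4507, -0.178, 0.0493]
tool_rot: [1.0, -0.003, -0.0, -0.0]
ft_force: [-0.8, -0.4, -1.8]
grip_width: 0.065
time: 8.9
position: [0.4508, -0.1781, 0.0468]
tool_rot: [1.0, -0.003, 0.0, 0.0]
ft_force: [0.4, -0.6, -2.0]
grip_width: 0.065
```

```bash
python3 -m creep '{"dp":[[0,0,0.1],[0,0,0.1],[0,0,0.1],[0,0,0]],"turn":[[0,0,0],[0,0,0],[0,0,0],[0,0,0]]}'
```

```text
time: 9.3
position: [0.4508, -0.1781, 0.0442]
tool_rot: [1.0, -0.003, 0.0, 0.0]
ft_force: [-0.8, 0.6, 5.0]
grip_width: 0.0645
```

```bash
python3 -c "
from h import *
go([.4508,-.1781,.044],0)"
```

```text
t 9.3 pos [ 0.4508 -0.1781  0.0442] yaw -0.31 tilt [ 2.e-04 -2.e-04 -1.e+00] F [-0.8  0.6  5. ] w 0.0645
shift now cm [0.   0.   0.02]
turn z -0.31 shift after [0.   0.   0.02]
```

```bash
python3 -m creep '{"dp":[[0,0,0],[0,0,0],[0,0,0],[0,0,0],[0,0,0],[0,0,0]],"turn":[[0,0,0],[0,0,0],[0,0,0],[0,0,0],[0,0,0],[0,0,0]]}' -1
python3 -m creep '{"dp":[[0,0,-1],[0,0,-2],[0,0,-2],[0,0,-2],[0,0,-1.5],[0,0,0],[0,0,0],[0,0,0],[0,0,0],[0,0,0],[0,0,0],[0,0,0],[0,0,0],[0,0,0],[0,0,0],[0,0,0],[0,0,0]],"turn":[[0,0,0],[0,0,0],[0,0,0],[0,0,0],[0,0,0],[0,0,8.18],[0,0,8.18],[0,0,8.18],[0,0,8.18],[0,0,8.18],[0,0,8.18],[0,0,8.18],[0,0,8.18],[0,0,8.18],[0,0,8.18],[0,0,8.18],[0,0,0]]}'
python3 - <<'E'
from h import *
go([.4508,-.1785,.044],-90.3)
save('scene4.png',cv2.resize(robot.camera('scene')[100:260,210:410],None,fx=3,fy=3,interpolation=cv2.INTER_CUBIC))
for n in ['blue','blue_face']:
    for d in robot.tip_of(n,'scene')[:2]: print(n,round(d['confidence'],2),np.round(toworld(d['point'],'scene'),4))
E
```

```text
time: 9.9
position: [0.4507, -0.178, 0.0435]
tool_rot: [1.0, -0.003, -0.0, -0.0]
ft_force: [-0.1, 0.7, 0.7]
grip_width: 0.0868
time: 11.6
position: [0.4507, -0.178, 0.1292]
tool_rot: [-0.705, 0.709, -0.0, 0.0]
ft_force: [0.2, 0.4, 0.5]
grip_width: 0.0874
t 11.6 pos [ 0.4507 -0.178   0.1292] yaw -90.28 tilt [ 5.e-04 -3.e-04 -1.e+00] F [0.2 0.4 0.5] w 0.0874
shift now cm [ 0.04 -0.    8.52]
turn z 0.02 shift after [ 0.04 -0.    8.52]
blue 0.75 [ 0.448  -0.1793  0.0018]
blue 0.56 [ 0.6773 -0.0687  0.1055]
blue_face 0.6 [ 0.449  -0.1678  0.0534]
blue_face 0.35 [0.4613 0.0822 0.0774]
```

View pics/scene4.png

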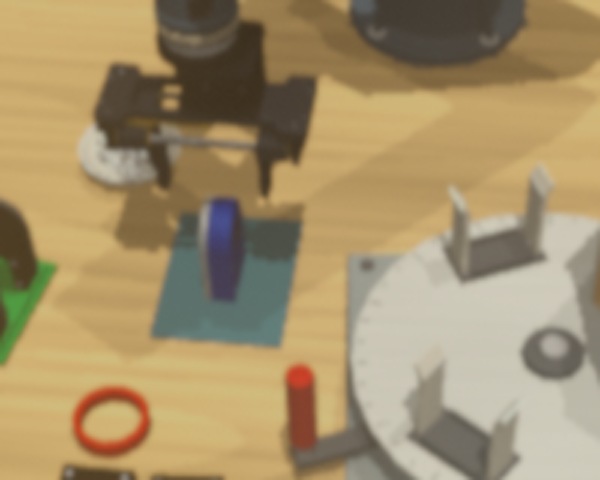

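Blue stands upright on the mat at crop pixel (222,250), face to +y and grey cover to -y, with the fingers straddling it. I'll descend and regrip by its thickness.

```bash
python3 -m creep '{"dp":[[0,0,1],[0,0,2],[0,0,2],[0,0,2],[0,0,1],[0,0,0.5],[0,0,0]],"turn":[[0,0,0],[0,0,0],[0,0,0],[0,0,0],[0,0,0],[0,0,0],[0,0,0]]}'
python3 -m creep '{"dp":[[0,0,0],[0,0,0],[0,0,0],[0,0,0],[0,0,0],[0,0,0],[0,0,0],[0,0,0],[0,0,0],[0,0,0]],"turn":[[0,0,0],[0,0,0],[0,0,0],[0,0,0],[0,0,0],[0,0,0],[0,0,0],[0,0,0],[0,0,0],[0,0,0]]}' 1 25
python3 -m creep '{"dp":[[0,0,-0.5],[0,0,-1],[0,0,-2],[0,0,-3],[0,0,-3],[0,0,-3],[0,0,-3],[0,0,-2],[0,0,-0.5],[0,0,0]],"turn":[[0,0,0],[0,0,0],[0,0,0],[0,0,0],[0,0,0],[0,0,0],[0,0,0],[0,0,0],[0,0,0],[0,0,0]]}'
python3 - <<'E'
from h import *
go([.46,.086,.22],25)
for c in ['scene','top']:
    im=robot.camera(c); save(c+'5.png',im)
    for n in ['blue','blue_face']:
        for d in robot.tip_of(n,c)[:2]: print(n,c,round(d['confidence'],2),np.round(toworld(d['point'],c),4))
E
```

```text
time: 12.45
position: [0.4505, -0.1779, 0.043]
tool_rot: [-0.705, 0.709, 0.001, -0.0]
ft_force: [-0.0, -0.2, -0.2]
grip_width: 0.0873
time: 13.45
position: [0.4507, -0.178, 0.0435]
tool_rot: [-0.705, 0.709, 0.0, -0.0]
ft_force: [-0.1, 0.5, 0.3]
grip_width: 0.0302
time: 14.45
position: [0.4507, -0.178, 0.2243]
tool_rot: [-0.705, 0.709, -0.001, 0.0]
ft_force: [0.6, 0.3, -2.3]
grip_width: 0.0296
t 14.45 pos [ 0.4507 -0.178   0.2243] yaw -90.29 tilt [ 0.0014 -0.001  -1.    ] F [ 0.6  0.3 -2.3] w 0.0296
shift now cm [-26.41  -0.79   0.41]
turn z -115.29 shift after [ 12.   -23.54   0.41]
blue scene 0.96 [ 0.4467 -0.1828  0.1806]
blue_face scene 0.62 [ 0.4495 -0.169   0.2323]
blue_face scene 0.51 [0.4598 0.0827 0.0767]
blue_face top 0.43 [ 0.5534 -0.4113  0.007 ]
```

View pics/scene5.png

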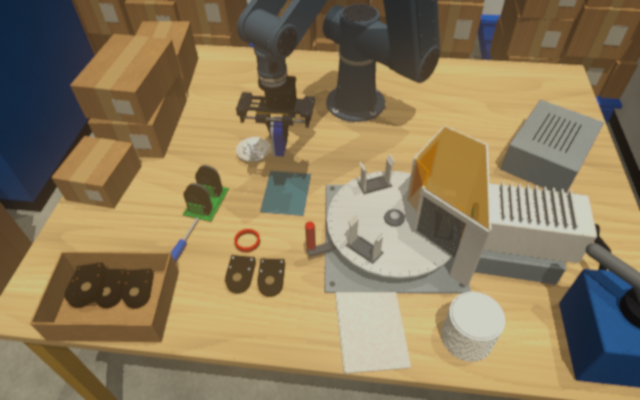

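View pics/top5.png

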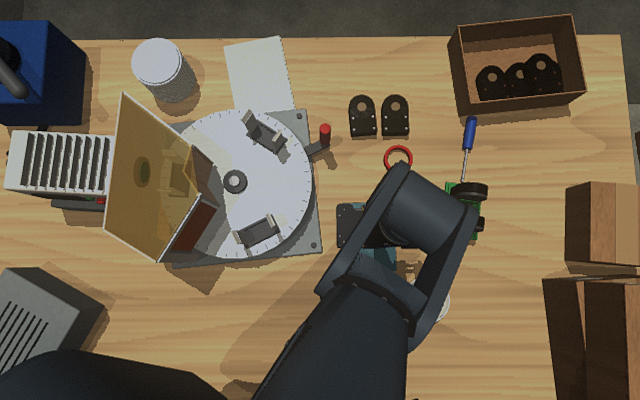

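```bash
cat > ov.py <<'E'
from h import *
import sys
cx,cy,yaw=float(sys.argv[1]),float(sys.argv[2]),np.radians(float(sys.argv[3]))
out=sys.argv[4]
def ind(r,a,z): a=np.radians(a)+yaw; return np.array([cx+r*np.cos(a),cy+r*np.sin(a),z])
def nest(p,a):
    A=np.radians(a)+yaw; c=ind(.13,a,.078); ex=np.array([np.cos(A),np.sin(A),0]); ey=np.array([-np.sin(A),np.cos(A),0])
    return c+ex*p[0]+ey*p[1]+np.array([0,0,p[2]])
L=[]
L.append([ind(.18,t,.074) for t in range(0,361,3)])
for a in (200,320):
    for s in(-1,1):
        L.append([nest(p,a) for p in((-.015,s*.0345,0),(-.015,s*.0345,.078),(-.015,s*.042,.09),(.015,s*.042,.09),(.015,s*.0345,.078),(.015,s*.0345,0),(-.015,s*.0345,0))])
    L.append([nest(p,a) for p in((-.017,-.0345,.006),(-.017,.0345,.006))]); L.append([nest(p,a) for p in((.017,-.0345,.006),(.017,.0345,.006))])
for c,box in(('top',(90,90,350,290)),('scene',(290,120,500,300))):
    im=cv2.imread('pics/%s0.png'%c)[box[1]:box[3],box[0]:box[2]]; k=3
    im=cv2.resize(im,None,fx=k,fy=k,interpolation=cv2.INTER_CUBIC)
    for l in L:
        q=np.array([(pix(p,c)-np.array(box[:2])+.5)*k-.5 for p in l]); cv2.polylines(im,[np.round(q*8).astype(np.int32)],False,(0,0,255),1,cv2.LINE_AA,3)
    cv2.imwrite('pics/ov_%s_%s.png'%(c,out),im)
E
python3 ov.py .576 .1425 5 a
```

```text
(no output)
```

View pics/ov_top_a.png

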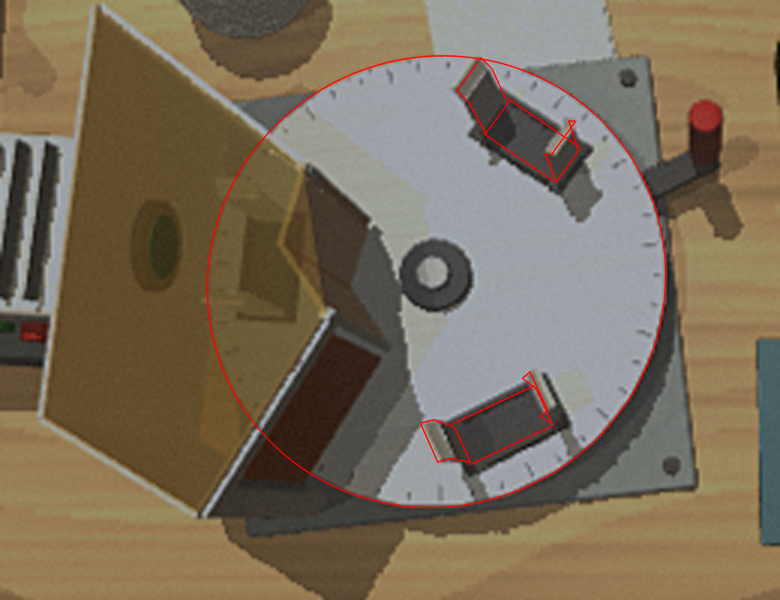

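View pics/ov_scene_a.png

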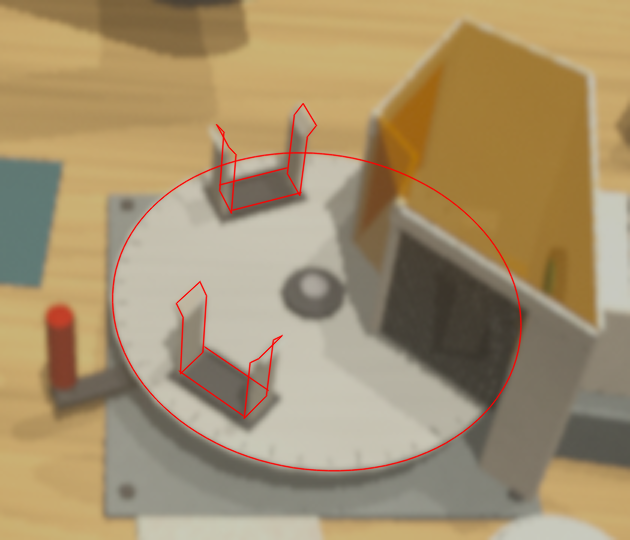

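```bash
python3 - <<'E'
import cv2
im=cv2.imread('pics/top0.png')
cv2.imwrite('pics/n1.png',cv2.resize(im[205:265,220:290],None,fx=10,fy=10,interpolation=cv2.INTER_CUBIC))
im=cv2.imread('pics/scene0.png')
cv2.imwrite('pics/n2.png',cv2.resize(im[148:203,350:410],None,fx=10,fy=10,interpolation=cv2.INTER_CUBIC))
from h import *
print(T('top')[0]['fx'],T('scene')[0]['fx'])
E
```

```text
417.7990870375753 492.0093003677454
```

View pics/n1.png

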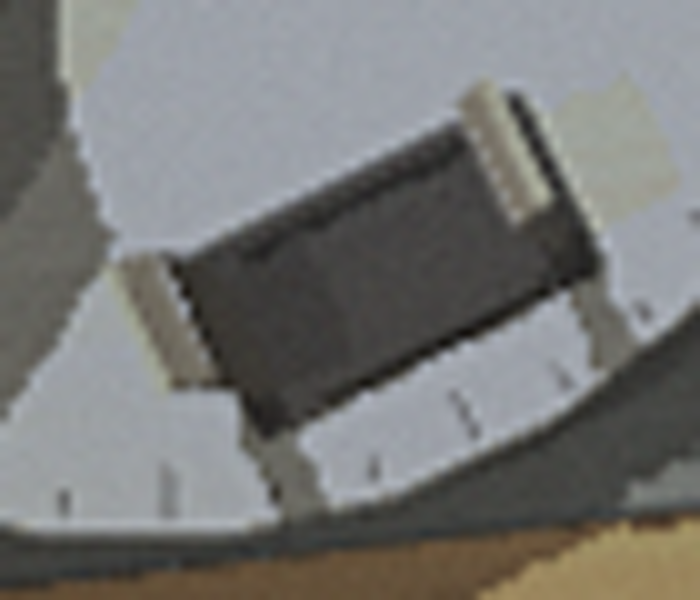

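View pics/n2.png

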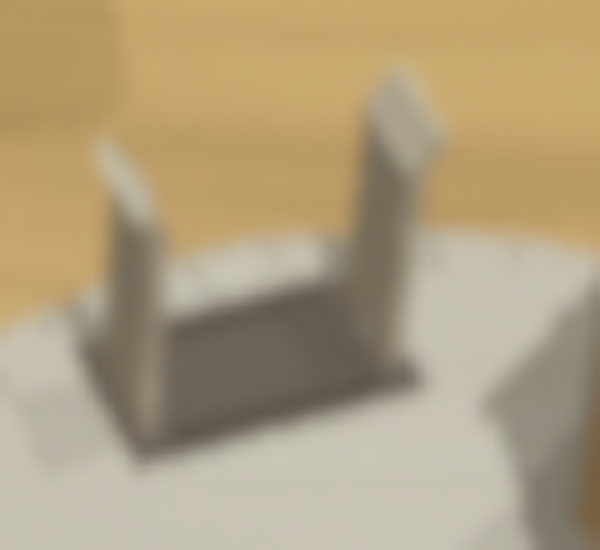

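```bash
cat > n.py <<'E'
from h import *
t=lambda u,v:(220+(u+.5)/10-.5,205+(v+.5)/10-.5)
s=lambda u,v:(350+(u+.5)/10-.5,148+(v+.5)/10-.5)
def rep(n,cam,f,pts,z):
    P=[ray(f(*p),z,cam) for p in pts]; A=(P[0]+P[1])/2;B=(P[2]+P[3])/2
    d=B-A; ctr=(A+B)/2; r=np.degrees(np.arctan2(*(P[1]-P[0])[1::-1]))
    print(n,cam,'ctr',np.round(ctr[:2],4),'gap',round(np.hypot(*d[:2]),4),'radial dir from gap',round(np.degrees(np.arctan2(d[1],d[0]))-90,1)%360,'edge dirs',r%360,np.degrees(np.arctan2(*(P[3]-P[2])[1::-1]))%360, 'depth',np.round([np.hypot(*(P[1]-P[0])[:2]),np.hypot(*(P[3]-P[2])[:2])],4))
rep('flare bottom','top',t,[(172,258),(215,378),(460,105),(515,222)],.156)
rep('top outer','top',t,[(115,265),(170,390),(490,80),(552,200)],.168)
# scene: right cheek in picture is s=-1 (y=-), left is s=+1
rep('flare bottom','scene',s,[(418,172),(368,110),(150,225),(112,195)],.156)
rep('floor','scene',s,[(383,365),(330,290),(160,430),(120,330)],.078)
# plate outline
for P in (t(265,435),t(600,270),t(190,262)): print('plate top',np.round(ray(P,.078,'top'),4))
for P in (s(145,465),s(420,380)): print('plate scene',np.round(ray(P,.078,'scene'),4))
E
python3 n.py
```

```text
flare bottom top ctr [0.4587 0.0837] gap 0.0699 radial dir from gap 207.6 edge dirs 200.71134819832108 205.52901875120392 depth [0.0272 0.0277]
top outer top ctr [0.4593 0.0836] gap 0.0877 radial dir from gap 206.2 edge dirs 204.76877462334076 207.57684412408807 depth [0.0288 0.0286]
flare bottom scene ctr [0.4616 0.0818] gap 0.0769 radial dir from gap 206.1 edge dirs 212.3516930479521 226.9245158279227 depth [0.0267 0.015 ]
floor scene ctr [0.4548 0.0827] gap 0.0656 radial dir from gap 204.1 edge dirs 210.12464677605294 200.36609821498507 depth [0.0321 0.0396]
plate top [0.42  0.113 0.078]
plate top [0.4574 0.0363 0.078 ]
plate top [0.4598 0.131  0.078 ]
plate scene [0.5003 0.0563 0.078 ]
plate scene [0.4599 0.1312 0.078 ]
```

```bash
python3 -m creep '{"dp":[[0,0,-0.8],[-1.6,-0.1,-0.8],[-3,-0.1,0],[-4,-0.1,0],[-4.4,-0.1,0],[-4.4,-0.1,0],[-4,-0.1,0],[-3,-0.1,0],[-1.78,0,0],[0,0,0]],"turn":[[0,0,0],[0,0,0],[0,0,0],[0,0,0],[0,0,0],[0,0,0],[0,0,0],[0,0,0],[0,0,0],[0,0,0]]}'
python3 -m creep '{"dp":[[0,0,0],[0,0,0],[0,0,0],[0,0,0],[0,0,0],[0,0,0],[0,0,0],[0,0,0],[0,0,0],[0,0,0],[0,0,0],[0,0,0],[0,0,0],[0,0,0],[0,0,0],[0,0,0]],"turn":[[0,0,-8.3],[0,0,-8.3],[0,0,-8.3],[0,0,-8.3],[0,0,-8.3],[0,0,-8.3],[0,0,-8.3],[0,0,-8.3],[0,0,-8.3],[0,0,-8.3],[0,0,-8.3],[0,0,-8.3],[0,0,-8.3],[0,0,-8.3],[0,0,0],[0,0,0]]}'
cat > ov2.py <<'E'
# overlay predicted housing (from TCP) + nest model on scene and top
from h import *
import sys
nx,ny,na=.4592,.0838,np.radians(206); tag=sys.argv[1]
go([nx,ny,.1185],26)
o=robot.get_obs(); M=R.from_quat(o['tool_rot']).as_matrix(); p=o['position']
# housing axes: x=-tool x, z=-tool z ; origin .041 below tcp
hx,hz=-M[:,0],-M[:,2]; hy=np.cross(hz,hx); c=p-hz*.0405
H=lambda x,y,z:c+hx*x+hy*y+hz*z
prof=[(-.0325,0),(-.0325,.0675)]+[(-.0325*np.cos(t),.0675+.0325*np.sin(t)) for t in np.linspace(0,np.pi,13)]+[(.0325,0),(-.0325,0)]
L=[[H(s*.015,y,z) for y,z in prof] for s in(-1,1)]
ex=np.array([np.cos(na),np.sin(na),0]); ey=np.array([-ex[1],ex[0],0])
N=lambda x,y,z:np.array([nx,ny,.078+z])+ex*x+ey*y
L2=[[N(-.015,s*.0345,0),N(-.015,s*.0345,.078),N(-.015,s*.042,.09),N(.015,s*.042,.09),N(.015,s*.0345,.078),N(.015,s*.0345,0),N(-.015,s*.0345,0)] for s in(-1,1)]
L2.append([N(a*.0218,b*.0427,0) for a,b in((-1,-1),(-1,1),(1,1),(1,-1),(-1,-1))])
for cam,box in(('scene',(320,80,470,200)),('top',(170,160,320,280))):
    im=robot.camera(cam)[:,:,::-1]; k=5
    im=cv2.resize(np.ascontiguousarray(im[box[1]:box[3],box[0]:box[2]]),None,fx=k,fy=k,interpolation=cv2.INTER_CUBIC); raw=im.copy()
    for l,col in [(l,(0,255,255)) for l in L]+[(l,(0,0,255)) for l in L2]:
        q=np.array([(pix(P,cam)-np.array(box[:2])+.5)*k-.5 for P in l]); cv2.polylines(im,[np.round(q*8).astype(np.int32)],False,col,1,cv2.LINE_AA,3)
    cv2.imwrite('pics/%s_%s.png'%(tag,cam),im); cv2.imwrite('pics/%s_%s_raw.png'%(tag,cam),raw)
E
python3 ov2.py a
```

```text
time: 15.75
position: [0.4583, 0.0868, 0.2402]
tool_rot: [-0.707, 0.707, 0.0, 0.001]
ft_force: [-0.4, -0.0, -2.3]
grip_width: 0.0297
time: 17.35
position: [0.459, 0.0835, 0.2398]
tool_rot: [0.975, 0.222, 0.0, 0.0]
ft_force: [0.1, -0.5, -1.3]
grip_width: 0.0298
t 17.35 pos [0.459  0.0835 0.2398] yaw 25.7 tilt [ 4.e-04 -1.e-04 -1.e+00] F [ 0.1 -0.5 -1.3] w 0.0298
shift now cm [ 0.02 -0.03 12.13]
turn z -0.3 shift after [ 0.02 -0.03 12.13]
```

View pics/a_scene.png

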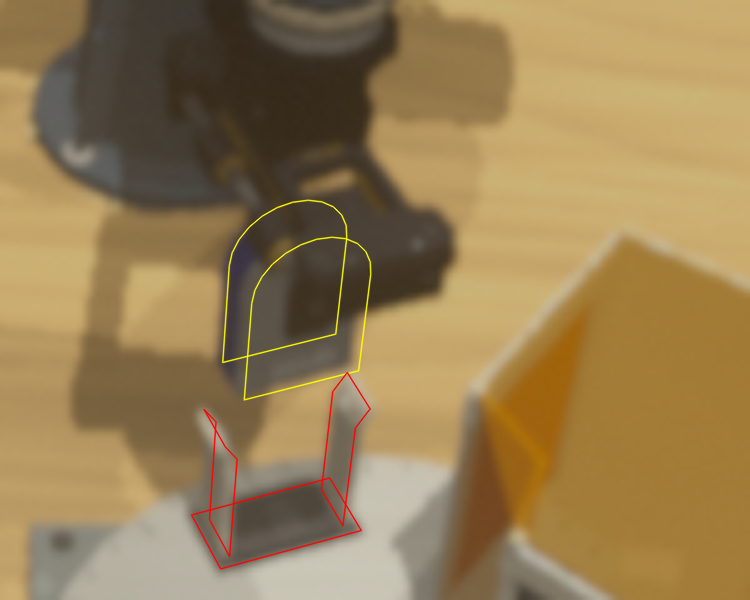

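View pics/a_top.png

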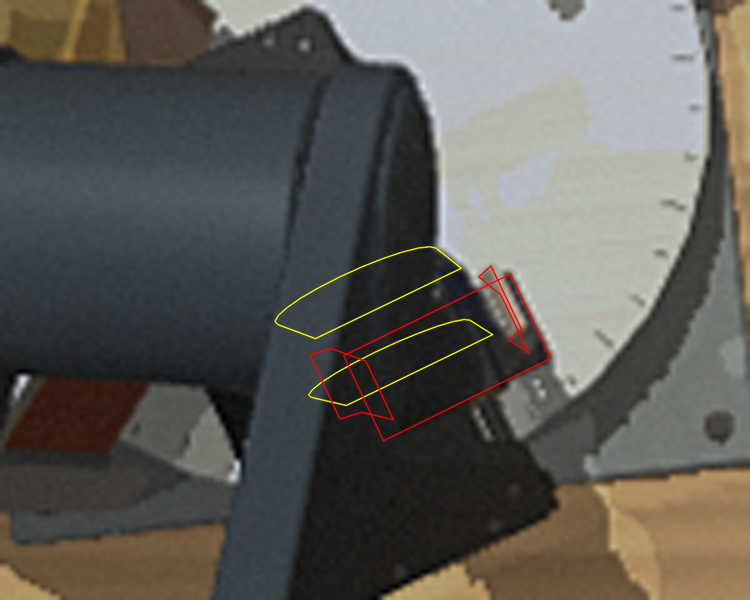

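```bash
python3 - <<'E'
import cv2,numpy as np
im=cv2.imread('pics/a_scene_raw.png')  # 5x, origin (320,80)
c=im[200:600,170:400]; c=cv2.resize(c,None,fx=1.5,fy=1.5,interpolation=cv2.INTER_CUBIC)
c=np.clip(c.astype(float)*1.6,0,255).astype(np.uint8); cv2.imwrite('pics/b1.png',c)
im=cv2.imread('pics/a_top_raw.png') # 5x, origin (170,160)
c=im[220:440,400:620]; c=cv2.resize(c,None,fx=2.5,fy=2.5,interpolation=cv2.INTER_CUBIC)
c=np.clip((c/255.)**.5*255,0,255).astype(np.uint8); cv2.imwrite('pics/b2.png',c)
E
```

```text
(no output)
```

View pics/b1.png

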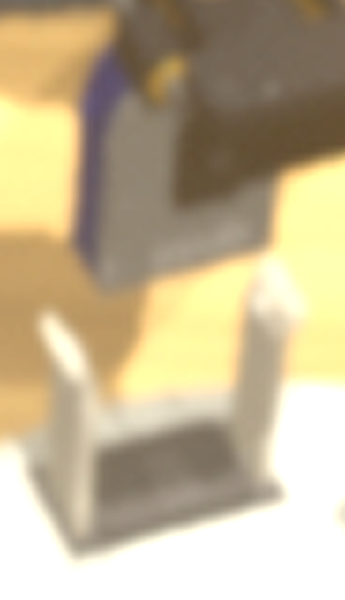

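View pics/b2.png

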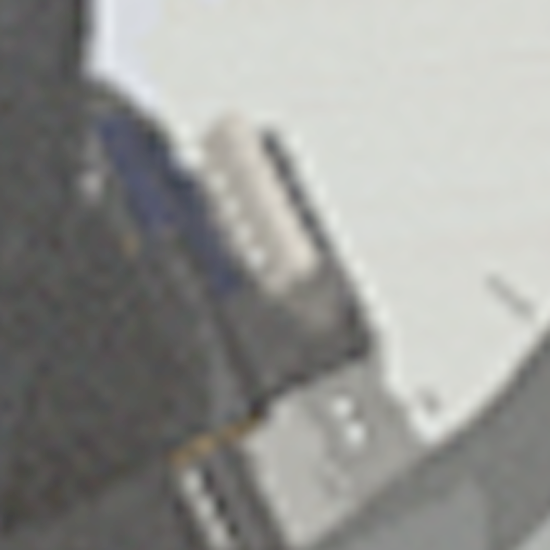

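```bash
python3 - <<'E'
from h import *
f=lambda x,y:(320+(170+x/1.5+.5)/5-.5,80+(200+y/1.5+.5)/5-.5)
o=robot.get_obs(); M=R.from_quat(o['tool_rot']).as_matrix(); p=o['position']
hx,hz=-M[:,0],-M[:,2]; hy=np.cross(hz,hx); c=p-hz*.0405
for n,l,q in(('gL',(-.015,.0325,0),(105,288)),('gR',(-.015,-.0325,0),(268,246)),('bL',(.015,.0325,0),(77,245))):
    P=c+hx*l[0]+hy*l[1]; m=ray(f(*q),P[2],'scene'); print(n,'pred',np.round(P,4),'bias',np.round((m-P)[:2]*1e3,1))
e=[ray(f(*q),.078,'scene')[:2] for q in((80,556),(283,492),(30,470))]
print(np.round(e,4), 'long',np.hypot(*(e[1]-e[0])),'short',np.hypot(*(e[2]-e[0])), 'centre',(e[1]+e[2])/2)
# top: housing side edge
g=lambda x,y:(170+(400+x/2.5+.5)/5-.5,160+(220+y/2.5+.5)/5-.5)
A=c+hx*-.015+hy*.0325; B=c+hx*.015+hy*.0325
for n,P in(('back bottom',A),('front bottom',B),('back 67',A+hz*.0675),('front 67',B+hz*.0675)):
    q=pix(P,'top'); print(n,np.round([((q[0]-170+.5)*5-.5-400)*2.5,((q[1]-160+.5)*5-.5-220)*2.5]))
E
```

```text
gL pred [0.4867 0.0608 0.1992] bias [-5.5 -2.4]
gR pred [0.4584 0.1193 0.1992] bias [-4.4 -5.2]
bL pred [0.4597 0.0478 0.1992] bias [ 0.9 -0.5]
[[0.499  0.0568]
 [0.4587 0.1305]
 [0.4575 0.0352]] long 0.08404740256295802 short 0.04682353719810561 centre [0.4580988  0.08285764]
back bottom [151. 119.]
front bottom [230. 285.]
back 67 [88. 69.]
front 67 [173. 249.]
```

The scene view shows blue held over the nest, its grey back at crop pixel (185,200) facing the dial's centre. I'll nudge it by the estimated camera bias and lower it part way, then check that it is flush with the cheeks.

```bash
python3 -m creep '{"dp":[[0.13,-0.08,0],[0,0,1],[0,0,1.5],[0,0,1],[0,0,0.6],[0,0,0.4],[0,0,0]],"turn":[[0,0,-0.3],[0,0,0],[0,0,0],[0,0,0],[0,0,0],[0,0,0],[0,0,0]]}'
python3 -m creep '{"dp":[[0,0,0.6],[0,0,0.8],[0,0,0.8],[0,0,0.8],[0,0,0.5],[0,0,0]],"turn":[[0,0,0],[0,0,0],[0,0,0],[0,0,0],[0,0,0],[0,0,0]]}'
python3 ov2.py c; python3 - <<'E'
import cv2,numpy as np
im=cv2.imread('pics/c_scene_raw.png')
c=im[200:600,150:420]; c=cv2.resize(c,None,fx=1.5,fy=1.5,interpolation=cv2.INTER_CUBIC)
cv2.imwrite('pics/c1.png',np.clip(c.astype(float)*1.5,0,255).astype(np.uint8))
im=cv2.imread('pics/c_top_raw.png')
c=im[220:440,400:620]; c=cv2.resize(c,None,fx=2.5,fy=2.5,interpolation=cv2.INTER_CUBIC)
cv2.imwrite('pics/c2.png',np.clip((c/255.)**.5*255,0,255).astype(np.uint8))
E
```

```text
time: 18.15
position: [0.4597, 0.085, 0.194]
tool_rot: [0.974, 0.227, -0.001, -0.0]
ft_force: [-0.6, 0.2, -1.8]
grip_width: 0.03
time: 18.75
position: [0.4594, 0.0849, 0.1586]
tool_rot: [0.974, 0.227, -0.001, -0.0]
ft_force: [1.1, 0.6, -1.8]
grip_width: 0.0302
t 18.75 pos [0.4594 0.0849 0.1586] yaw 26.21 tilt [-1.8e-03 -1.0e-04 -1.0e+00] F [ 1.1  0.6 -1.8] w 0.0302
shift now cm [-0.06  0.09  4.01]
turn z 0.21 shift after [-0.06  0.09  4.01]
```

View pics/c1.png

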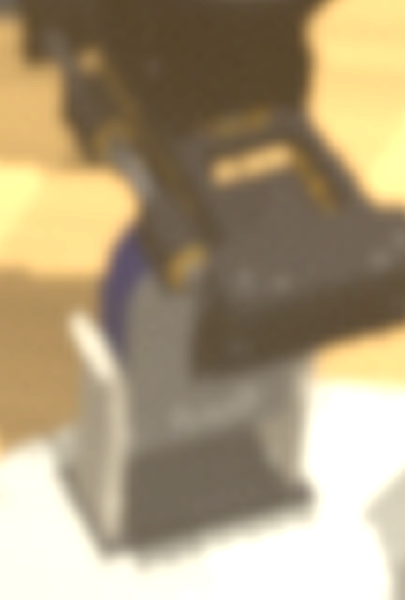

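View pics/c2.png

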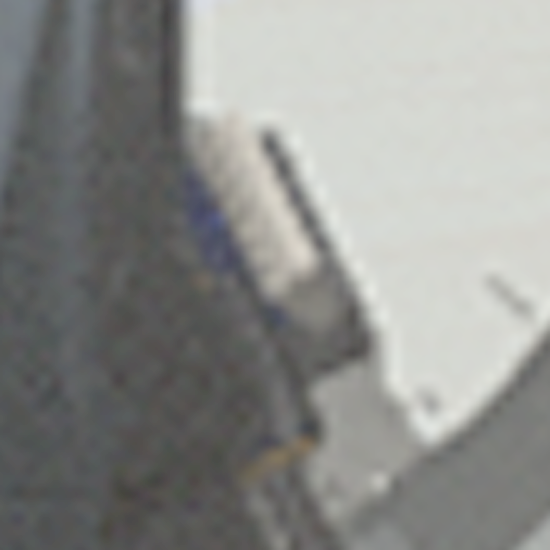

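Blue is between the cheeks with no side force. I'll lower it slowly and watch the height: the floor should meet it at TCP z of about 0.1185, the lip at about 0.1245.

```bash
python3 -m creep '{"dp":[[0,0,0.8],[0,0,0.9],[0,0,0.8],[0,0,0.3],[0,0,0]],"turn":[[0,0,0],[0,0,0],[0,0,0],[0,0,0],[0,0,0]]}'
python3 -m creep '{"dp":[[0,0,0.15],[0,0,0.15],[0,0,0.1],[0,0,0]],"turn":[[0,0,0],[0,0,0],[0,0,0],[0,0,0]]}'
python3 -m creep '{"dp":[[0,0,0.15],[0,0,0.15],[0,0,0]],"turn":[[0,0,0],[0,0,0],[0,0,0]]}'
```

```text
time: 19.35
position: [0.4597, 0.0849, 0.1308]
tool_rot: [0.974, 0.227, -0.001, -0.0]
ft_force: [-1.3, 0.7, -2.1]
grip_width: 0.0299
time: 19.75
position: [0.46, 0.085, 0.1276]
tool_rot: [0.974, 0.227, 0.0, 0.0]
ft_force: [0.3, 0.6, -1.8]
grip_width: 0.0301
time: 20.05
position: [0.4599, 0.085, 0.1244]
tool_rot: [0.974, 0.227, -0.0, 0.0]
ft_force: [0.2, 0.2, -1.8]
grip_width: 0.0298
```

```bash
python3 -m creep '{"dp":[[0,0,0.15],[0,0,0.1],[0,0,0]],"turn":[[0,0,0],[0,0,0],[0,0,0]]}'
python3 -m creep '{"dp":[[0,0,0.15],[0,0,0.1],[0,0,0]],"turn":[[0,0,0],[0,0,0],[0,0,0]]}'
```

```text
time: 20.35
position: [0.4599, 0.085, 0.1219]
tool_rot: [0.974, 0.227, -0.0, -0.0]
ft_force: [-0.3, -0.0, -2.0]
grip_width: 0.0299
time: 20.65
position: [0.4599, 0.085, 0.1194]
tool_rot: [0.974, 0.227, -0.0, 0.0]
ft_force: [-0.3, 0.6, -2.6]
grip_width: 0.0301
```

```bash
python3 -m creep '{"dp":[[0,0,0.1],[0,0,0.05],[0,0,0]],"turn":[[0,0,0],[0,0,0],[0,0,0]]}'
```

```text
time: 20.95
position: [0.4599, 0.085, 0.1185]
tool_rot: [0.974, 0.227, 0.0, 0.0]
ft_force: [-1.8, 1.4, 4.6]
grip_width: 0.0297
```

```bash
python3 -m creep '{"dp":[[0,0,0],[0,0,0],[0,0,0],[0,0,0],[0,0,0],[0,0,0]],"turn":[[0,0,0],[0,0,0],[0,0,0],[0,0,0],[0,0,0],[0,0,0]]}' -1
python3 -m creep '{"dp":[[0,0,-1],[0,0,-2],[0,0,-3],[0,0,-3],[0,0,-3],[0,0,-1],[0,0,0]],"turn":[[0,0,0],[0,0,0],[0,0,0],[0,0,0],[0,0,0],[0,0,0],[0,0,0]]}'
python3 ov2.py d
python3 - <<'E'
from h import *
go([.68,-.069,.25],0)
save('d1.png',cv2.resize(robot.camera('scene')[100:260,280:480],None,fx=4,fy=3.75,interpolation=cv2.INTER_CUBIC))
for n in ['blue','blue_face','nest_floor','lever_grip']:
    for d in robot.tip_of(n,'scene')[:1]: print(n,round(d['confidence'],2),np.round(toworld(d['point'],'scene'),4))
E
```

```text
time: 21.55
position: [0.4599, 0.085, 0.118]
tool_rot: [0.974, 0.227, -0.0, 0.0]
ft_force: [-0.2, 0.4, 0.1]
grip_width: 0.0698
time: 22.25
position: [0.4608, 0.085, 0.2497]
tool_rot: [0.974, 0.227, 0.002, 0.001]
ft_force: [0.2, -0.2, -0.4]
grip_width: 0.0869
t 22.25 pos [0.4608 0.085  0.2497] yaw 26.21 tilt [ 4.3e-03 -2.0e-04 -1.0e+00] F [ 0.2 -0.2 -0.4] w 0.0869
shift now cm [-2.500e-01  1.000e-02  1.312e+01]
turn z 0.21 shift after [-2.500e-01  1.000e-02  1.312e+01]
t 22.35 pos [0.4591 0.085  0.2474] yaw 26.2 tilt [-1.4e-03  1.0e-04 -1.0e+00] F [ 0.2  0.1 -1. ] w 0.0873
shift now cm [13.02 23.57 -0.29]
turn z 26.2 shift after [22.09 15.4  -0.29]
blue 0.71 [0.4576 0.0821 0.0764]
blue_face 0.72 [0.445  0.0747 0.1285]
nest_floor 0.94 [0.4603 0.082  0.0775]
lever_grip 0.63 [ 0.6761 -0.0715  0.1053]
```

View pics/d1.png

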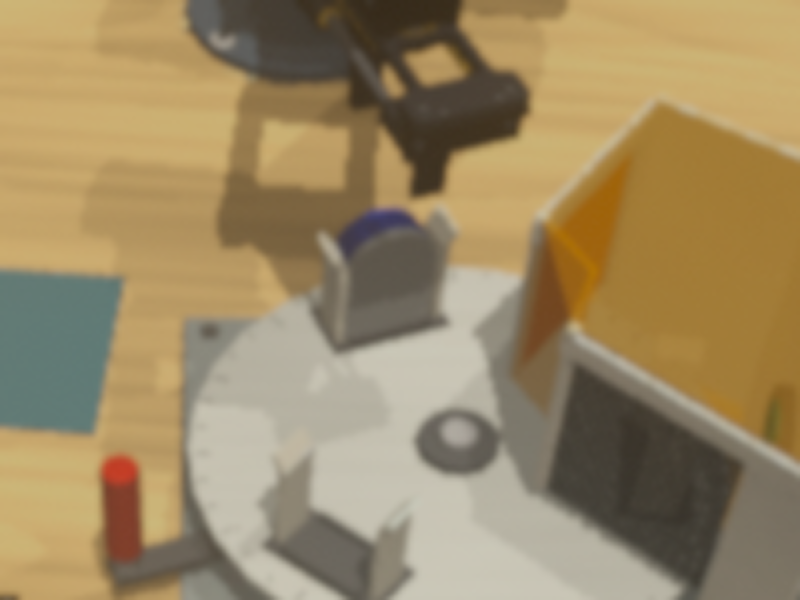

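Blue is down in the nest at (390,275) of the crop, upright, grey back toward the hub. Next is the lever: the tool's yaw already lies along its tangent.

```bash
python3 -m creep '{"dp":[[0.8,1.5,0],[1.65,2.94,0],[1.65,2.94,0],[2,3.5,0],[2,3.5,0],[2,3.5,0],[1.65,2.94,0],[1.2,2.1,0],[0.25,0.58,0],[0,0,0]],"turn":[[0,0,0],[0,0,0],[0,0,0],[0,0,0],[0,0,0],[0,0,0],[0,0,0],[0,0,0],[0,0,0],[0,0,0]]}'
python3 - <<'E'
from h import *
go([.681,-.068,.1],26.4)
save('e1.png',cv2.resize(robot.camera('scene')[130:280,250:450],None,fx=4,fy=4,interpolation=cv2.INTER_CUBIC))
save('e2.png',cv2.resize(robot.camera('top')[80:230,230:430],None,fx=4,fy=4,interpolation=cv2.INTER_CUBIC))
E
```

```text
time: 23.6
position: [0.6824, -0.0687, 0.2469]
tool_rot: [0.974, 0.226, -0.001, -0.0]
ft_force: [0.4, -0.0, 0.1]
grip_width: 0.087
t 23.6 pos [ 0.6824 -0.0687  0.2469] yaw 26.13 tilt [-1.3e-03  3.0e-04 -1.0e+00] F [ 0.4 -0.   0.1] w 0.087
shift now cm [-0.08 -0.11 14.69]
turn z -0.27 shift after [-0.08 -0.11 14.69]
```

View pics/e1.png

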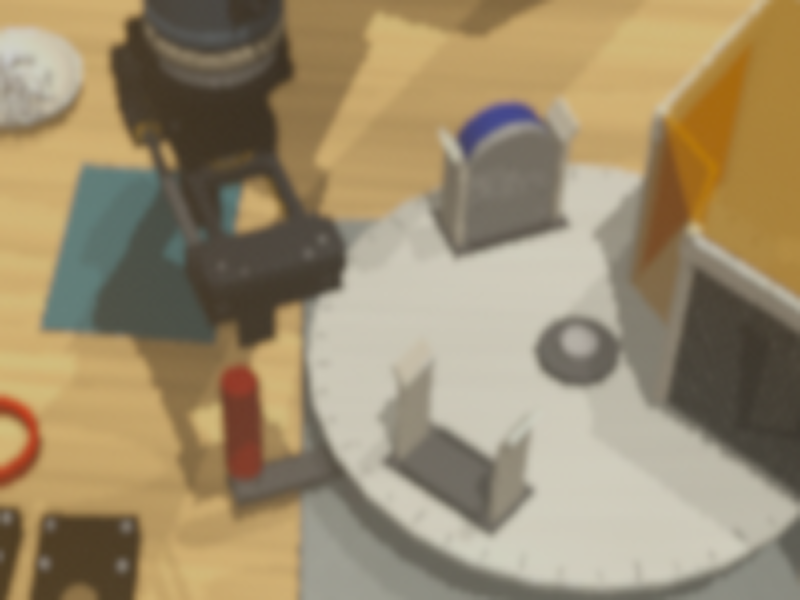

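View pics/e2.png

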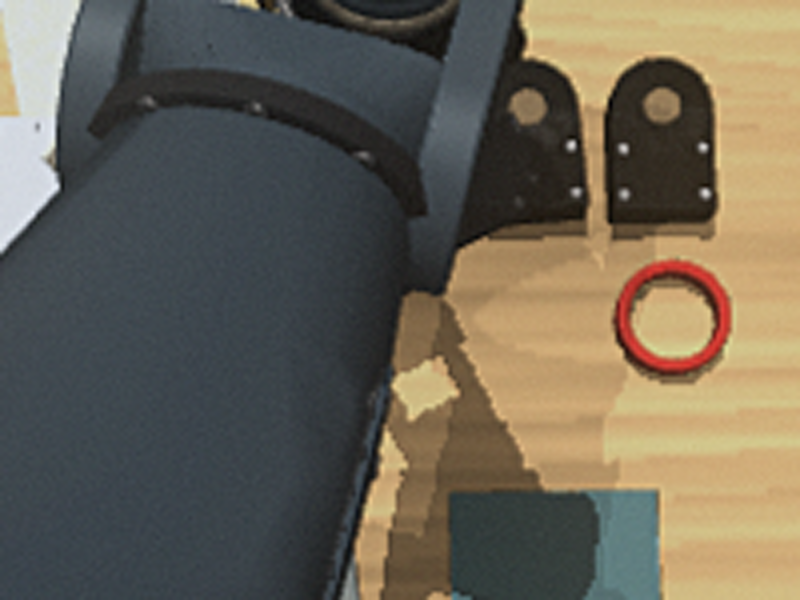

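```bash
python3 -m creep '{"dp":[[-0.08,-0.11,1.5],[0,0,2.5],[0,0,2.5],[0,0,2.5],[0,0,2.5],[0,0,2],[0,0,1.2],[0,0,0]],"turn":[[0,0,-0.3],[0,0,0],[0,0,0],[0,0,0],[0,0,0],[0,0,0],[0,0,0],[0,0,0]]}'
python3 -m creep '{"dp":[[0,0,0],[0,0,0],[0,0,0],[0,0,0],[0,0,0],[0,0,0],[0,0,0],[0,0,0]],"turn":[[0,0,0],[0,0,0],[0,0,0],[0,0,0],[0,0,0],[0,0,0],[0,0,0],[0,0,0]]}' 0.28 40
python3 - <<'E'
from h import *
go([.681,-.068,.1],26.4)
save('e3.png',cv2.resize(robot.camera('scene')[130:280,250:450],None,fx=4,fy=4,interpolation=cv2.INTER_CUBIC))
E
```

```text
time: 24.5
position: [0.679, -0.0658, 0.0995]
tool_rot: [0.973, 0.23, -0.002, -0.001]
ft_force: [0.3, -1.0, 0.4]
grip_width: 0.0871
time: 25.3
position: [0.6808, -0.0669, 0.101]
tool_rot: [0.973, 0.229, -0.0, -0.0]
ft_force: [-0.4, -0.6, -0.4]
grip_width: 0.0346
t 25.3 pos [ 0.6808 -0.0669  0.101 ] yaw 26.5 tilt [-2.e-04  1.e-04 -1.e+00] F [-0.4 -0.6 -0.4] w 0.0346
shift now cm [-0.03  0.1   0.1 ]
turn z 0.1 shift after [-0.03  0.1   0.1 ]
```

View pics/e3.png

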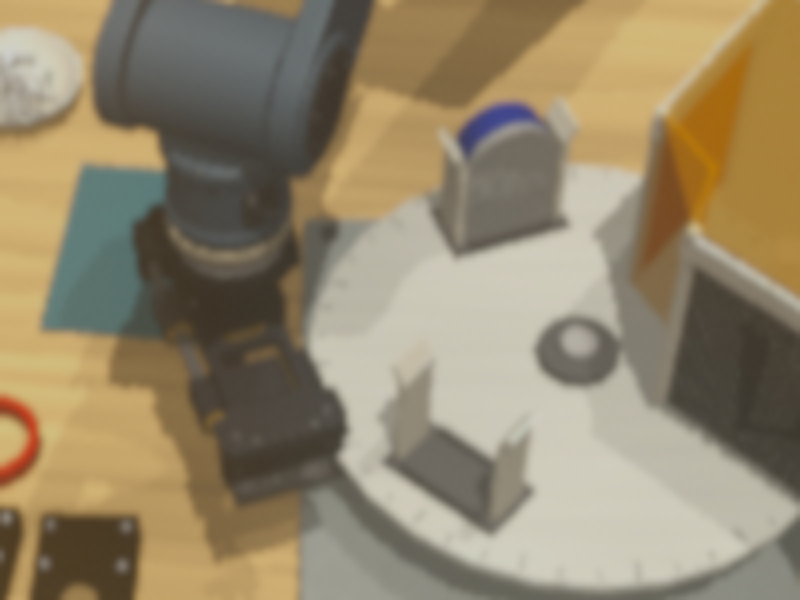

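```bash
python3 -m creep '{"dp":[[-0.4,0.05,0],[-0.82,0.03,0],[-0.82,-0.014,0],[-0.82,-0.014,0],[-0.82,-0.014,0],[-0.82,-0.014,0],[-0.82,-0.014,0],[-0.82,-0.014,0],[-0.82,-0.014,0],[-0.82,-0.014,0],[-0.82,-0.014,0],[-0.82,-0.014,0],[-0.82,-0.014,0],[-0.82,-0.014,0],[-0.3,0,0],[0,0,0]],"turn":[[0,0,1],[0,0,2],[0,0,2],[0,0,2],[0,0,2],[0,0,2],[0,0,2],[0,0,2],[0,0,2],[0,0,2],[0,0,2],[0,0,2],[0,0,2],[0,0,2],[0,0,1],[0,0,0]]}'
cat > lev.py <<'E'
from h import *
o=robot.get_obs(); M=R.from_quat(o['tool_rot']).as_matrix(); p=o['position']
d=p[:2]-np.array([.5767,.142]); F=M.T@np.array(o['ft_force'])
print('t',o['time'],'r',round(np.hypot(*d),4),'ang',round(np.degrees(np.arctan2(d[1],d[0])),2),'yaw-90',round(np.degrees(np.arctan2(M[1,0],M[0,0]))-90,2),'z',round(p[2],4),'Ftool',np.round(F,1),'w',round(float(o['grip_width']),4))
E
python3 lev.py
```

```text
time: 26.95
position: [0.5721, -0.0927, 0.1014]
tool_rot: [1.0, -0.014, 0.001, 0.0]
ft_force: [3.1, 2.4, -1.7]
grip_width: 0.0312
t 26.95 r 0.2347 ang -91.12 yaw-90 -91.61 z 0.1014 Ftool [ 3.  -2.4  1.7] w 0.0312
```

```bash
python3 -m creep '{"dp":[[-0.3,0,0],[-0.2,0,0],[0,0,0]],"turn":[[0,0,0.5],[0,0,0.2],[0,0,0]]}'; python3 lev.py; python3 -m creep '{"dp":[[-0.2,0,0],[0,0,0]],"turn":[[0,0,0],[0,0,0]]}'; python3 lev.py
```

```text
time: 27.25
position: [0.5678, -0.0928, 0.1016]
tool_rot: [1.0, -0.02, 0.002, 0.0]
ft_force: [4.8, 3.1, -0.8]
grip_width: 0.0313
t 27.25 r 0.235 ang -92.17 yaw-90 -92.28 z 0.1016 Ftool [ 4.7 -3.3  0.9] w 0.0313
time: 27.45
position: [0.566, -0.0929, 0.1016]
tool_rot: [1.0, -0.02, 0.002, 0.001]
ft_force: [5.6, 1.9, -1.8]
grip_width: 0.0314
t 27.45 r 0.2351 ang -92.6 yaw-90 -92.28 z 0.1016 Ftool [ 5.5 -2.1  1.8] w 0.0314
```

```bash
for i in 1 2; do python3 -m creep '{"dp":[[-0.2,0,0],[0,0,0]],"turn":[[0,0,0],[0,0,0]]}'>/dev/null; python3 lev.py; done; python3 - <<'E'
from h import *
save('f1.png',cv2.resize(robot.camera('scene')[100:280,250:490],None,fx=3.3,fy=3.3,interpolation=cv2.INTER_CUBIC))
save('f2.png',cv2.resize(robot.camera('top')[80:280,150:410],None,fx=3,fy=3,interpolation=cv2.INTER_CUBIC))
E
```

```text
t 27.65 r 0.2352 ang -92.76 yaw-90 -92.3 z 0.1016 Ftool [ 7.7 -3.1  3.9] w 0.0316
t 27.85 r 0.2352 ang -92.84 yaw-90 -92.33 z 0.1016 Ftool [11.  -4.2  7. ] w 0.0315
```

View pics/f1.png

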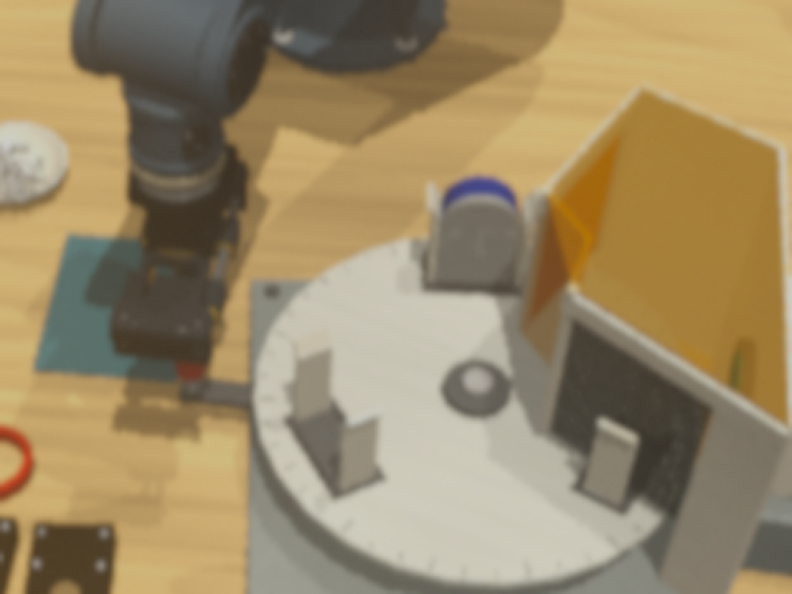

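View pics/f2.png

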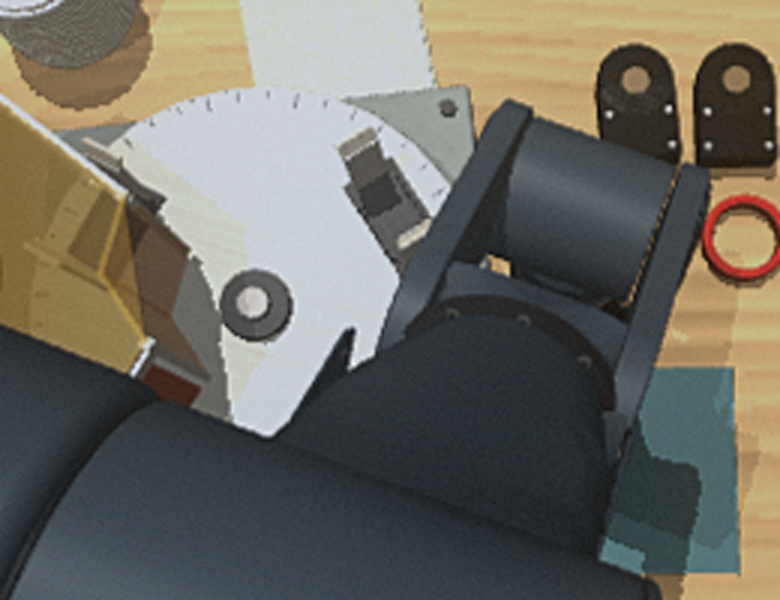

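The lever is at its forward stop: the force rises with no further motion at tool angle -92.8°. The dial has gone 24°, with the housing upright at the flap, crop pixel (475,240). Now I'll bring the lever back.

```bash
python3 -m creep '{"dp":[[0.8,0,0],[1.19,-0.03,0],[1.19,-0.03,0],[1.19,-0.03,0],[1.19,-0.03,0],[1.19,-0.03,0],[1.19,-0.03,0],[1.19,-0.03,0],[1.19,-0.03,0],[1.0,-0.03,0],[0.6,0,0],[0.3,0,0],[0,0,0]],"turn":[[0,0,-1.2],[0,0,-2.9],[0,0,-2.9],[0,0,-2.9],[0,0,-2.9],[0,0,-2.9],[0,0,-2.9],[0,0,-2.9],[0,0,-2.9],[0,0,-2.5],[0,0,-1.4],[0,0,-0.7],[0,0,0]]}'; python3 lev.py
```

```text
time: 29.25
position: [0.6775, -0.067, 0.1006]
tool_rot: [0.973, 0.232, -0.001, -0.0]
ft_force: [-0.4, -1.6, 0.3]
grip_width: 0.0314
t 29.25 r 0.232 ang -64.26 yaw-90 -63.2 z 0.1006 Ftool [-1.1  1.3 -0.3] w 0.0314
```

```bash
python3 -m creep '{"dp":[[0.15,0.2,0],[0,0,0],[-0.4,0.05,0],[-0.82,0,0],[-0.82,-0.014,0],[-0.82,-0.014,0],[-0.82,-0.014,0],[-0.82,-0.014,0],[-0.82,-0.014,0],[-0.82,-0.014,0],[-0.82,-0.014,0],[-0.82,-0.014,0],[-0.82,-0.014,0],[-0.82,-0.014,0],[-0.82,-0.014,0],[-0.82,-0.014,0],[-0.6,0,0],[-0.4,0,0],[-0.4,0,0],[0,0,0]],"turn":[[0,0,0],[0,0,0],[0,0,1],[0,0,2],[0,0,2],[0,0,2],[0,0,2],[0,0,2],[0,0,2],[0,0,2],[0,0,2],[0,0,2],[0,0,2],[0,0,2],[0,0,2],[0,0,2],[0,0,1.4],[0,0,0.7],[0,0,0.7],[0,0,0]]}'; python3 lev.py
```

```text
time: 31.25
position: [0.565, -0.094, 0.1017]
tool_rot: [1.0, -0.028, 0.006, 0.0]
ft_force: [11.3, 3.3, -6.7]
grip_width: 0.0315
t 31.25 r 0.2363 ang -92.84 yaw-90 -93.19 z 0.1017 Ftool [11.  -3.9  6.8] w 0.0315
```

Stroke 2 ended at the same stop: -92.84° and 11 N.

```bash
python3 - <<'E'
from h import *
save('g1.png',cv2.resize(robot.camera('scene')[100:280,250:490],None,fx=3.3,fy=3.3,interpolation=cv2.INTER_CUBIC))
E
python3 -m creep '{"dp":[[0.8,0,0],[1.19,-0.03,0],[1.19,-0.03,0],[1.19,-0.03,0],[1.19,-0.03,0],[1.19,-0.03,0],[1.19,-0.03,0],[1.19,-0.03,0],[1.19,-0.03,0],[1.0,-0.03,0],[0.6,0,0],[0.4,0,0],[0,0,0]],"turn":[[0,0,-1.2],[0,0,-2.9],[0,0,-2.9],[0,0,-2.9],[0,0,-2.9],[0,0,-2.9],[0,0,-2.9],[0,0,-2.9],[0,0,-2.9],[0,0,-2.9],[0,0,-1.8],[0,0,-0.9],[0,0,0]]}'; python3 lev.py
```

```text
time: 32.6
position: [0.679, -0.0699, 0.1007]
tool_rot: [0.972, 0.233, -0.001, -0.0]
ft_force: [-0.3, 0.6, -0.3]
grip_width: 0.0316
t 32.6 r 0.2353 ang -64.23 yaw-90 -63.01 z 0.1007 Ftool [ 0.  -0.7  0.3] w 0.0316
```

View pics/g1.png

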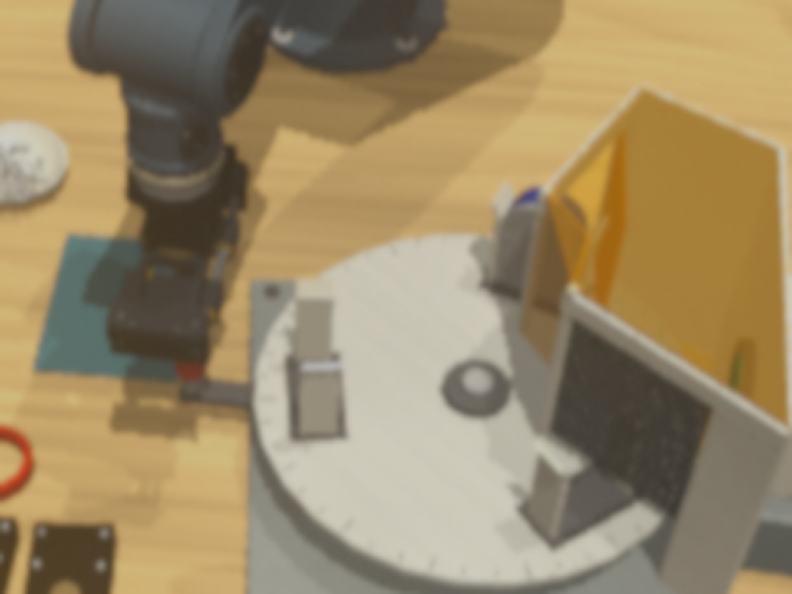

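The housing is entering and pushing the flap inward at (600,215), still upright. The lever is back at rest with no force. Stroke 3:

```bash
python3 -m creep '{"dp":[[0.15,0,0],[0,0,0],[-0.4,0,0],[-0.82,0,0],[-0.82,-0.014,0],[-0.82,-0.014,0],[-0.82,-0.014,0],[-0.82,-0.014,0],[-0.82,-0.014,0],[-0.82,-0.014,0],[-0.82,-0.014,0],[-0.82,-0.014,0],[-0.82,-0.014,0],[-0.82,-0.014,0],[-0.82,-0.014,0],[-0.82,-0.014,0],[-0.6,0,0],[-0.4,0,0],[-0.4,0,0],[0,0,0]],"turn":[[0,0,0],[0,0,0],[0,0,1],[0,0,2],[0,0,2],[0,0,2],[0,0,2],[0,0,2],[0,0,2],[0,0,2],[0,0,2],[0,0,2],[0,0,2],[0,0,2],[0,0,2],[0,0,2],[0,0,1.4],[0,0,0.7],[0,0,0.7],[0,0,0]]}'; python3 lev.py
```

```text
time: 34.6
position: [0.565, -0.095, 0.1018]
tool_rot: [1.0, -0.026, 0.005, 0.0]
ft_force: [10.6, 5.0, -5.8]
grip_width: 0.0317
t 34.6 r 0.2373 ang -92.83 yaw-90 -92.99 z 0.1018 Ftool [10.3 -5.6  5.9] w 0.0317
```

```bash
python3 - <<'E'
from h import *
save('g3.png',cv2.resize(robot.camera('scene')[100:280,250:490],None,fx=3.3,fy=3.3,interpolation=cv2.INTER_CUBIC))
E
python3 -m creep '{"dp":[[0.8,0,0],[1.19,-0.04,0],[1.19,-0.04,0],[1.19,-0.04,0],[1.19,-0.04,0],[1.19,-0.04,0],[1.19,-0.04,0],[1.19,-0.04,0],[1.19,-0.04,0],[1.0,-0.03,0],[0.6,0,0],[0.4,0,0],[0,0,0]],"turn":[[0,0,-1.2],[0,0,-2.9],[0,0,-2.9],[0,0,-2.9],[0,0,-2.9],[0,0,-2.9],[0,0,-2.9],[0,0,-2.9],[0,0,-2.9],[0,0,-2.7],[0,0,-1.8],[0,0,-0.7],[0,0,0]]}'; python3 lev.py
```

```text
time: 35.95
position: [0.6791, -0.0696, 0.1007]
tool_rot: [0.973, 0.232, -0.001, -0.0]
ft_force: [-0.1, -0.3, 0.0]
grip_width: 0.0314
t 35.95 r 0.2351 ang -64.19 yaw-90 -63.21 z 0.1007 Ftool [-0.3  0.2 -0. ] w 0.0314
```

View pics/g3.png

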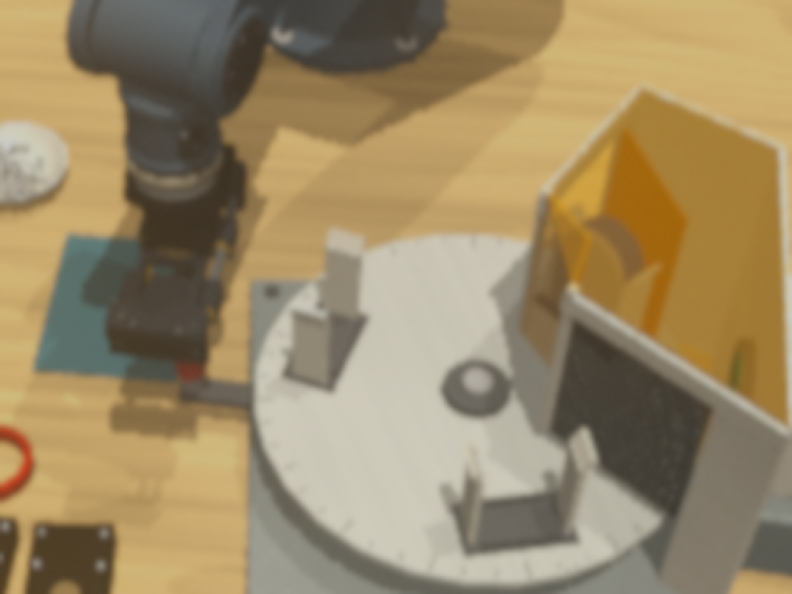

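Stroke 3 also reached the stop. The flap is open at (650,230), with the housing upright through the entrance at (620,250). Stroke 4:

```bash
python3 -m creep '{"dp":[[0.15,0,0],[0,0,0],[-0.4,0,0],[-0.82,0,0],[-0.82,-0.02,0],[-0.82,-0.02,0],[-0.82,-0.02,0],[-0.82,-0.02,0],[-0.82,-0.02,0],[-0.82,-0.02,0],[-0.82,-0.02,0],[-0.82,-0.02,0],[-0.82,-0.02,0],[-0.82,-0.02,0],[-0.82,-0.02,0],[-0.82,-0.02,0],[-0.6,0,0],[-0.4,0,0],[-0.4,0,0],[0,0,0]],"turn":[[0,0,0],[0,0,0],[0,0,1],[0,0,2],[0,0,2],[0,0,2],[0,0,2],[0,0,2],[0,0,2],[0,0,2],[0,0,2],[0,0,2],[0,0,2],[0,0,2],[0,0,2],[0,0,2],[0,0,1.4],[0,0,0.7],[0,0,0.7],[0,0,0]]}'; python3 lev.py
```

```text
time: 37.95
position: [0.565, -0.094, 0.1017]
tool_rot: [1.0, -0.028, 0.005, 0.0]
ft_force: [11.5, 2.7, -7.7]
grip_width: 0.0315
t 37.95 r 0.2363 ang -92.84 yaw-90 -93.19 z 0.1017 Ftool [11.2 -3.3  7.8] w 0.0315
```

```bash
python3 - <<'E'
from h import *
save('g4.png',cv2.resize(robot.camera('scene')[100:280,250:490],None,fx=3.3,fy=3.3,interpolation=cv2.INTER_CUBIC))
E
```

```text
(no output)
```

View pics/g4.png

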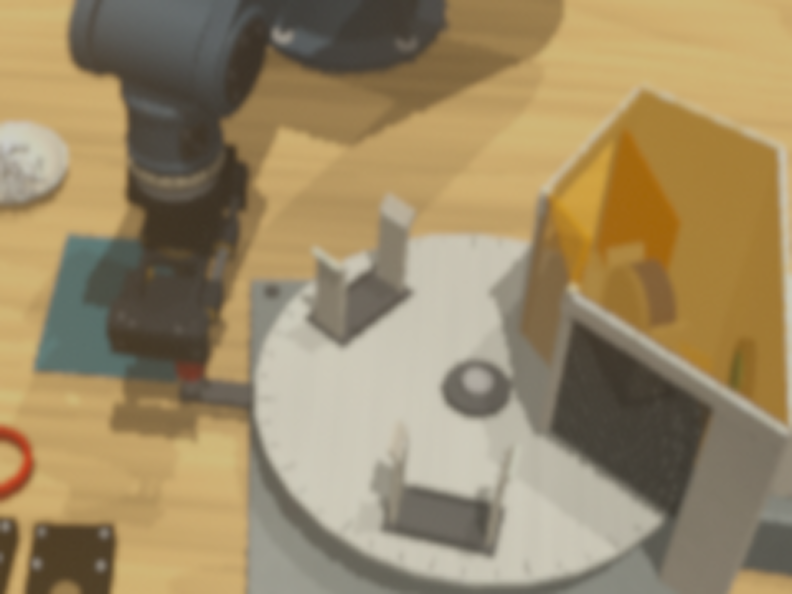

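Stroke 4 reached the stop. The housing is inside at (640,290), and the flap is still held open at (645,200). I'll return the lever, then make stroke 5.

```bash
python3 -m creep '{"dp":[[0.8,0,0],[1.19,-0.03,0],[1.19,-0.03,0],[1.19,-0.03,0],[1.19,-0.03,0],[1.19,-0.03,0],[1.19,-0.03,0],[1.19,-0.03,0],[1.19,-0.03,0],[1.0,-0.03,0],[0.6,0,0],[0.4,0,0],[0,0,0]],"turn":[[0,0,-1.2],[0,0,-2.9],[0,0,-2.9],[0,0,-2.9],[0,0,-2.9],[0,0,-2.9],[0,0,-2.9],[0,0,-2.9],[0,0,-2.9],[0,0,-2.9],[0,0,-1.8],[0,0,-0.7],[0,0,0]]}'; python3 lev.py
python3 -m creep '{"dp":[[0.15,0,0],[0,0,0],[-0.4,0,0],[-0.82,0,0],[-0.82,-0.02,0],[-0.82,-0.02,0],[-0.82,-0.02,0],[-0.82,-0.02,0],[-0.82,-0.02,0],[-0.82,-0.02,0],[-0.82,-0.02,0],[-0.82,-0.02,0],[-0.82,-0.02,0],[-0.82,-0.02,0],[-0.82,-0.02,0],[-0.82,-0.02,0],[-0.6,0,0],[-0.4,0,0],[-0.4,0,0],[0,0,0]],"turn":[[0,0,0],[0,0,0],[0,0,1],[0,0,2],[0,0,2],[0,0,2],[0,0,2],[0,0,2],[0,0,2],[0,0,2],[0,0,2],[0,0,2],[0,0,2],[0,0,2],[0,0,2],[0,0,2],[0,0,1.4],[0,0,0.7],[0,0,0.7],[0,0,0]]}'; python3 lev.py
```

```text
time: 39.3
position: [0.6793, -0.0697, 0.1007]
tool_rot: [0.973, 0.232, -0.001, -0.0]
ft_force: [-1.0, 0.5, -0.1]
grip_width: 0.0311
t 39.3 r 0.2352 ang -64.15 yaw-90 -63.21 z 0.1007 Ftool [-0.6 -0.9  0.1] w 0.0311
time: 41.3
position: [0.565, -0.094, 0.1017]
tool_rot: [1.0, -0.028, 0.005, 0.0]
ft_force: [10.9, 4.1, -5.9]
grip_width: 0.0314
t 41.3 r 0.2362 ang -92.84 yaw-90 -93.19 z 0.1017 Ftool [10.6 -4.7  6. ] w 0.0314
```

```bash
python3 -m creep '{"dp":[[0.8,0,0],[1.19,-0.03,0],[1.19,-0.03,0],[1.19,-0.03,0],[1.19,-0.03,0],[1.19,-0.03,0],[1.19,-0.03,0],[1.19,-0.03,0],[1.19,-0.03,0],[1.0,-0.03,0],[0.6,0,0],[0.5,0,0],[0,0,0]],"turn":[[0,0,-1.2],[0,0,-2.9],[0,0,-2.9],[0,0,-2.9],[0,0,-2.9],[0,0,-2.9],[0,0,-2.9],[0,0,-2.9],[0,0,-2.9],[0,0,-2.9],[0,0,-1.8],[0,0,-0.7],[0,0,0]]}'; python3 lev.py
python3 -m creep '{"dp":[[0,0,0],[0,0,0],[0,0,0],[0,0,0],[0,0,0],[0,0,0],[0,0,0]],"turn":[[0,0,0],[0,0,0],[0,0,0],[0,0,0],[0,0,0],[0,0,0],[0,0,0]]}' -1
python3 lev.py
python3 -m creep '{"dp":[[0,0,-1],[0,0,-2],[0,0,-3],[0,0,-3],[0,0,-3],[0,0,-1],[0,0,-1],[0,0,0]],"turn":[[0,0,0],[0,0,0],[0,0,0],[0,0,0],[0,0,0],[0,0,0],[0,0,0],[0,0,0]]}'
python3 - <<'E'
from h import *
im=robot.camera('scene');save('h1.png',cv2.resize(im[90:280,240:500],None,fx=3,fy=3,interpolation=cv2.INTER_CUBIC));save('h1full.png',im)
for n in ['blue','blue_face','lever_grip','flap','nest_floor']:
    for d in robot.tip_of(n,'scene')[:1]: print(n,round(d['confidence'],2),np.round(toworld(d['point'],'scene'),4))
print('expected blue',.5767+.13*np.cos(np.radians(86)),.142+.13*np.sin(np.radians(86)))
E
```

```text
time: 42.6
position: [0.6804, -0.0691, 0.1007]
tool_rot: [0.973, 0.232, -0.001, -0.0]
ft_force: [-1.0, -0.2, -1.3]
grip_width: 0.0313
t 42.6 r 0.2352 ang -63.83 yaw-90 -63.21 z 0.1007 Ftool [-1.  -0.2  1.3] w 0.0313
time: 43.3
position: [0.6813, -0.0691, 0.1011]
tool_rot: [0.973, 0.232, -0.0, 0.0]
ft_force: [0.0, 1.2, 0.4]
grip_width: 0.0794
t 43.3 r 0.2356 ang -63.64 yaw-90 -63.19 z 0.1011 Ftool [ 0.5 -1.  -0.4] w 0.0794
time: 44.1
position: [0.6815, -0.0692, 0.2418]
tool_rot: [0.973, 0.232, 0.001, 0.0]
ft_force: [-0.4, 0.3, -1.1]
grip_width: 0.0873
lever_grip 0.62 [ 0.6794 -0.0705  0.1036]Traceback (most recent call last):
  File "<stdin>", line 4, in <module>
ValueError: it knows: black, blue, blue_face, dish, driver, flat, indexer, lever_grip, mat, nest_floor, rack, tape
```

View pics/h1.png

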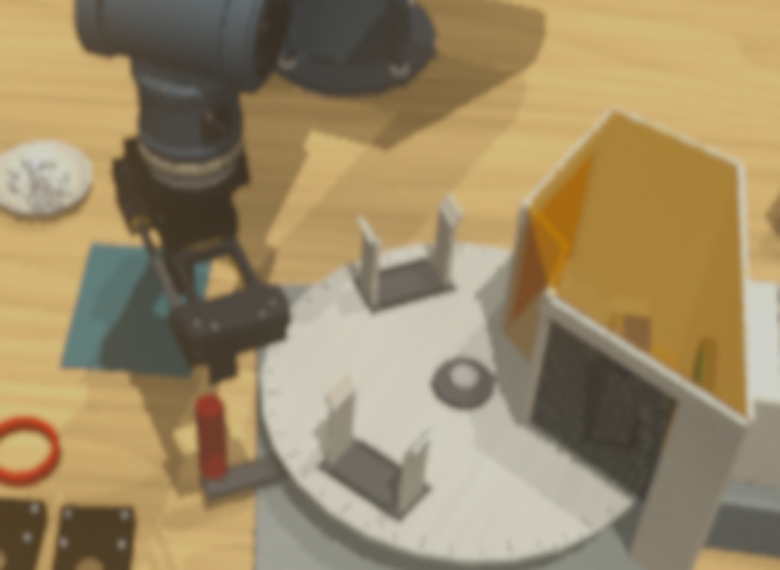

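The picture matches the start: flap shut at (545,250), lever upright at rest at (212,440), the other two nests where they began, and blue inside behind the roof at about (635,330). I'll back the arm away and check from above.

```bash
python3 -m creep '{"dp":[[-1.5,0.5,-1],[-3,1,0],[-3.5,1.2,0],[-3.5,1.2,0],[-3.5,1.2,0],[-3.5,1.2,0],[-3.5,1.2,0],[-3,1,0],[-1.5,0.5,0],[0,0,0]],"turn":[[0,0,0],[0,0,0],[0,0,0],[0,0,0],[0,0,0],[0,0,0],[0,0,0],[0,0,0],[0,0,0],[0,0,0]]}'
python3 - <<'E'
from h import *
im=robot.camera('top');save('k1full.png',im)
a=cv2.resize(im[80:280,90:350],None,fx=3,fy=3,interpolation=cv2.INTER_CUBIC);save('k1.png',a)
im=robot.camera('scene');save('k2full.png',im);save('k2.png',cv2.resize(im[110:240,400:510],None,fx=5,fy=4.5,interpolation=cv2.INTER_CUBIC))
for c in ('top','scene'):
  for n in ['blue','blue_face','lever_grip','nest_floor','black','flat','tape','dish','driver']:
    for d in robot.tip_of(n,c)[:2]: print(n,c,round(d['confidence'],2),np.round(toworld(d['point'],c),4))
  for d in robot.masks_of('blue',c)[:2]: 
    y,x=np.nonzero(d['pixels']); print('mask blue',c,round(d['confidence'],2),len(x),x.mean(),y.mean())
print('expected blue',.5767+.13*np.cos(np.radians(86)),.142+.13*np.sin(np.radians(86)))
a0=cv2.imread('pics/scene0.png').astype(int)[:,:,::-1]; print(robot.get_obs()['time'])
E
```

```text
time: 45.3
position: [0.4839, -0.2704, 0.2513]
tool_rot: [0.973, 0.23, -0.0, -0.0]
ft_force: [-0.0, -0.6, -0.5]
grip_width: 0.0868
lever_grip top 0.6 [ 0.6802 -0.0711  0.1083]
black top 0.39 [0.5774 0.1427 0.0017]
flat top 0.89 [ 7.585e-01 -2.482e-01 -3.000e-04]
flat top 0.82 [ 0.7578 -0.1653 -0.0017]
tape top 0.75 [ 6.407e-01 -2.552e-01 -4.000e-04]
driver top 0.54 [ 6.695e-01 -4.239e-01  1.000e-04]
driver top 0.28 [ 7.583e-01 -1.630e-01 -4.000e-04]
lever_grip scene 0.79 [ 0.6779 -0.0661  0.106 ]
lever_grip scene 0.39 [ 0.5517 -0.4137  0.0116]
nest_floor scene 0.78 [0.5857 0.2714 0.0763]
black scene 0.96 [ 0.5528 -0.413   0.0145]
black scene 0.68 [ 0.4752 -0.4004  0.0094]
flat scene 0.88 [ 0.7534 -0.2459 -0.0048]
flat scene 0.88 [ 0.7586 -0.1667  0.0025]
tape scene 0.56 [ 6.436e-01 -2.529e-01 -4.000e-04]
dish scene 0.67 [ 0.2985 -0.3119 -0.002 ]
driver scene 0.8 [ 0.6719 -0.4246  0.0044]
expected blue 0.5857683415867363 0.27168332653377714
46.4
```

View pics/k1.png

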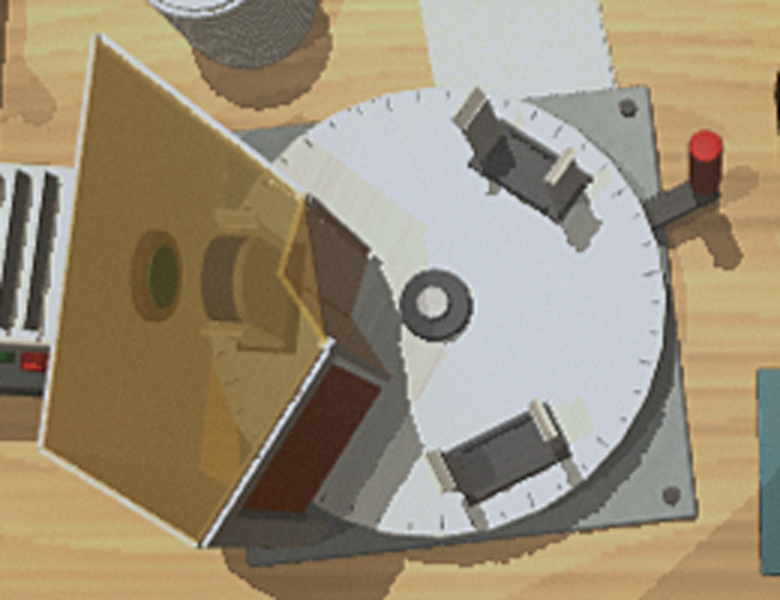

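View pics/k2.png

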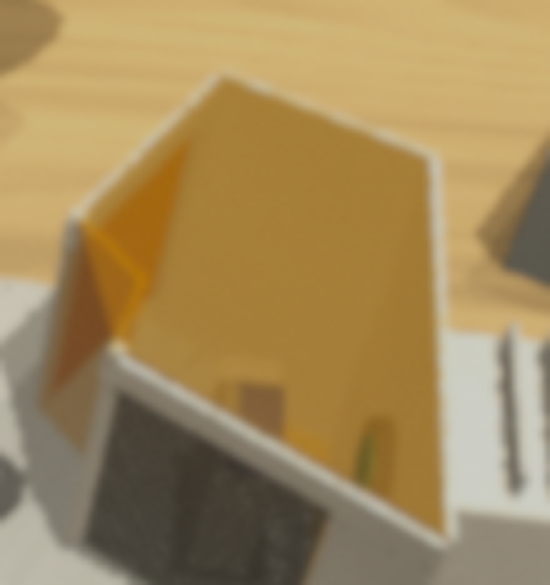

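View pics/k2full.png

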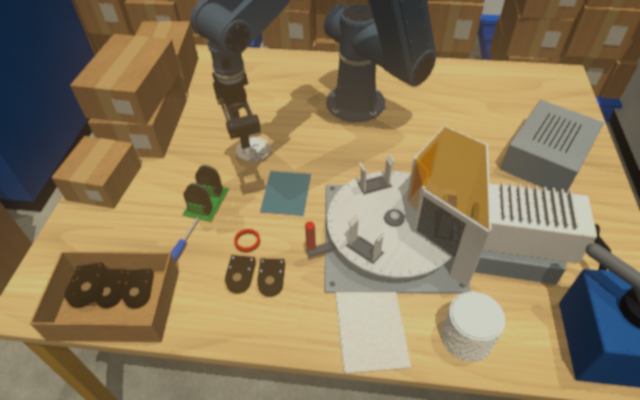

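From above, blue stands in the nest facing the laser window: the shell top is at (225,280) and the window at (160,270). The flap, lever and other nests look exactly as at the start. I'll hand in.

```bash
python3 - <<'E'
from h import *
a=cv2.imread('pics/top0.png').astype(int); b=cv2.imread('pics/k1full.png').astype(int)
d=np.abs(a-b).max(2)[90:290,190:350]; print('changed px near dial (right part)',(d>60).sum())
print(robot.hand_in())
E
```

```text
changed px near dial (right part) 207
the job is handed in; nothing more can be done
None
```

The blue housing now stands upright at the laser, marked face outward, with the flap shut behind it and the lever back at rest. I handed the job in at about 46 s; no verdict was reported.

**Placing:** I gripped the housing by its narrow sides in the rack and stood it on the mat. There I regripped it by its thickness and lowered it into the loading nest. It went past the 6 mm lips without touching and met the floor at the expected height.

**Indexing:** I made five strokes. Each ended hard against the forward stop, at the same tool angle of about -92.8° and about 11 N, and each return left the lever free at rest.

**Last checks:**
- **Dial:** the last pictures show the two empty nests in the same places as at the start, which fits a turn of exactly 120°. The network put the laser nest at (0.586, 0.271), against an expected (0.586, 0.272).
- **Bystanders:** the two black housings, tape, dish, driver and both flat housings look unmoved in the last pictures. The wrist force readings I took stayed under about 15 N.
- **Weaker checks:** the network did not find blue through the amber roof, so its pose inside the hood is judged from the pictures alone. A pixel comparison near the dial showed 207 changed pixels. I put this down to changed shadows and blue showing under the roof, but did not look into it.

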